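# Fetch the little statuette from among the drying figures

### The arm

A 6-joint arm with a two-finger parallel gripper is mounted at the origin on the work surface. World frame = base frame: x ahead of the robot, y to its left, z up, the work surface at z = 0. Lengths are in mm, angles in rad, forces in N, time in s.
With the tool pointing down it reaches from about 325 to 875 mm from the base axis. Payload 4.4 kg.
Tool frame: the origin (TCP) lies at the very end of the fingers, on their centre line; the grasp point (between the pads) lies 19 mm behind it (env.grasp_offset is the distance from the TCP to the grasp point, in mm); z points along the fingers, y is the line along which they close (so a half turn about z gives the same grasp; the last joint's range is limited). The gripper opens to 85 mm and grips with 20 to 120 N. Pads are 22 mm wide; open, the fingers measure 114 mm over their backs; the gripper's body (76 mm by 85 mm) begins 54 mm behind the grasp point. The pads swing forward as they close: fully open they stand 13 mm farther back than shut.
Start: joints at [-1.486, 0.207, 1.542, -0, 1.393, -0.15], TCP at [133.76, -559.228, 231.282] pointing down, gripper open.
Joint ranges: [-2.73, 2.73], [-0.86, 2.22], [0.23, 2.46], [-1.11, 4.25], [0.08, 2.63], [-2.82, 2.82]. Speed limits (rad/s): [2.79, 2.79, 3.14, 3.14, 3.14, 3.14].

### API

Orientations are given as a rotation vector (axis times angle).
In Python, from bench import status, viewer, env gives the robot as it stands. The module is installed in compiled form; this text tells all that it offers.
- The arm moves only by the tool move_arm, never from a script. Its argument "deltas" is a list of rows, each an object with "linear": the shift along the tool's x, y, z in m, a list of three; "rot": the turn, a rotation vector about the tool's x, y, z in rad, a list of three; "claw": the opening, from -1 (shut) to 1 (fully open), so that 0 is half open. A call has 1 to 8 rows; each row is the pose to reach, as a shift and turn from the pose commanded when the call began, along the tool's axes at that moment; what a row does not reach only later rows make up. A row lasts 1/12 s, in which the tool goes at most 41.7 mm and 7.16 degrees, less where a joint would pass 70% of its speed; a pose out of reach is approached as far as the arm can. A call with a gripper value outside its range is refused whole. The fingers move at their own pace and stop on an object; "newtons" is the grip in N (left out, the last holds). Time passes only in rows, so rows that repeat a pose let the fingers close. It gives the time, the measured TCP pose, the force, the opening and the grip force at its end, in the units of the state.
- status.read_state(): the state, without advancing time (a new reading comes with each control period).
- viewer.read_camera(name): name is "scene" or "top" or "wrist"; returns a dict with "color" (420x560x3 uint8, red, green, blue), "intrinsics" (3x3 intrinsics, pixels), "dist" ([k1, k2, p1, p2, k3] as OpenCV has them; the pictures are not rectified), "R" (3x3) and "t" (3): a world point X has camera coordinates R X + t; the wrist camera has in their place "hand_eye" (4x4, takes a point from camera to tool coordinates, whose origin is the TCP and whose axes are the flange's). Camera axes: x right, y down, z forward; pixel columns grow to the right and rows downward; lengths in mm; the calibration is good to about 2 mm. A picture is of the moment at which its call begins: read the wrist's pose just before it. There is no depth.
- env.finish_job(): hands the job in; it is judged then, once.
Trained networks look in a picture, given as the dict that the camera call returned (one of the last four; its "shot" number tells which), for a name from the list of things; names that differ only in an ending like _2 or _b are one class to them, and where a whole thing is asked for, a point or a joint stands for the part that bears it (a point fixed in the world has none). Each returns a list of dicts, best first, with "confidence" (0 to 1); they miss things now and then, are a little off and sometimes report something else, mostly with a low value. They report only what shows in the picture. A call takes as long as a camera call. They do not tell look-alikes from the thing itself.
- viewer.masks_of(picture, target): "region" (420x560 bool, what is visible of it).
- viewer.mark_of(picture, target): "position" ([x, y, z] in mm, in world coordinates, good to about 4 mm: a listed point, or the origin of a listed thing).
The state is a dict: "clock": time; "joints": joint angles; "joint_velocities": joint speeds; "effort": joint torques, N m; "position": TCP position; "eef_rot": TCP orientation; "ft_force": force on the tool from outside, world axes, zero at the start; "moment": the same for the moment, N m; "opening": opening from 0.0 (shut) to 1.0 (fully open); "grasp_force": force on a finger pad.
Only numpy, scipy, OpenCV 4.12 (cv2) and the standard library are available. Lean on these libraries where they do the work, as an engineer would, in place of code of your own. Each camera call takes 0.05 s, during which the arm holds its last target. There are 200 camera calls.

### The job

The little statuette on the drying tray is hemmed in by three tall ones and it is next to be finished. First stand all three tall figures aside on the plywood board, then take out the little one and stand it upright in the middle of the turntable, and after that put each tall figure back upright on the tray, on the very spot where it stood at the start. Set them down gently, let none tip over, and leave the jar, the tumbler and the tape roll where they are.

Things in the scene. Friction and masses are not known exactly. Their poses are not given: they have to be found in the camera images.
- angel: tall white statuette, 0.24 kg, winged, on a square plinth 60 x 60 x 20 mm. Origin: centre of the plinth's underside; z up; faces its own -x. Shoulders and chest, 88 to 122 mm above the origin, are an upright round 40 mm across: grip here along y; head 25 mm wide above, top of all at 157 mm. Two thin wings sweep back (from 16 to 42 mm behind the axis, to 33 mm either side, 75 to 133 mm high); thin halo ring on top.
- hooded: tall white statuette, 0.24 kg, with a pointed hood, no wings or staff, on a round plinth 64 mm across, 20 mm high. Origin: centre of the plinth's underside; z up; faces its own -x. Shoulders and chest, 88 to 122 mm above the origin, are an upright round 40 mm across: grip here along y; head 25 mm wide above, top of all at 157 mm. No parts stick out.
- shepherd: tall white statuette, 0.24 kg, with flat hat (43 mm across) and staff, on an oblong plinth 66 (x) x 44 (y) x 20 mm. Origin: centre of the plinth's underside; z up; faces its own -x. Shoulders and chest, 88 to 122 mm above the origin, are an upright round 40 mm across: grip here along y; head 25 mm wide above, top of all at 157 mm. The thin staff stands 28 mm in front of the axis (-x side), up to 155 mm.
- little: the little one: white statuette 88 mm tall, 0.09 kg, on a square plinth 44 x 44 x 14 mm, at the middle of the tray's far side, with a tall figure left, right and in front of it, about 71 mm away. Origin: centre of the plinth's underside; z up; faces its own -x. Its chest, 46 to 66 mm above the origin, is an upright round 26 mm across: grip here; head 23 mm wide above.
- tray: fixed wooden drying tray 200 (x) x 260 (y) mm, rim 18 mm high and 10 mm wide; origin: centre of its underside, floor 10 mm above it. Dark brown paper squares lie under the four figures: the little one's at about (37, 0), the others at (37, 71), (37, -71), (-36, 0) mm in the tray's x, y; which tall figure stands on which changes.
- board: fixed plain plywood board 280 (x) x 130 (y) x 12 mm lying on the table to one side, empty at the start: the place to stand the tall figures aside. Origin at the centre of its underside, top face 12 mm above it.
- wheel: sculptor's turntable on a fixed foot, on the other side: round aluminium head 160 mm across whose flat top is 60 mm above the origin (centre of the foot's underside, on the axis). The head can turn about its upright axis, with a slight drag.
- jar: bystander: closed amber jar 72 mm across, 95 mm tall, red lid; origin at the centre of its underside.
- tumbler: bystander: clear glass tumbler 68 mm across, 85 mm tall; origin at the centre of its underside.
- tape: bystander: roll of yellow tape lying flat, 100 mm across, 25 mm high; origin at the centre of its underside.
Not all that is in view belongs to the job. What is shaped like the little but orange or red is not meant.

How it is judged:
By the outcome, as a careful person would: the job done as asked, in the order asked, and still so for the second after the job is handed in, with the robot touching nothing.
It also fails if it takes over 144 s, if anything falls off the work surface, if the arm or the gripper's body presses on something with over 40 N, if the wrist force passes 120 N, or if a joint passes its speed limit or range.

## Working session

There is one attempt and no reset: what is moved stays moved. The work goes in short steps, Python scripts to look and compute and a tool call to move; the robot and the scene stay as the last step left them, time stands still between calls to the robot, and variables do not carry over. Pictures are saved under pics/ and viewed, at most 14 in all, crops included, and the job is handed in when it is done.

Besides the shell and the picture viewer there is one more tool, called after "Call:" as name([rows], argument=value, ...), one row to a line, values as JSON. move_arm: Moves the arm, as the interface text tells. Its arguments: {"type":"object","properties":{"deltas":{"type":"array"},"newtons":{"type":"number"}},"required":["deltas"]}

```bash
mkdir -p pics
cat > h.py <<'E'
import numpy as np, cv2
from bench import status, viewer, env
from scipy.spatial.transform import Rotation as Ro
def px(c,X):
    r,_=cv2.Rodrigues(np.array(c["R"]));p,_=cv2.projectPoints(np.array(X,float).reshape(-1,1,3),r,np.array(c["t"],float),np.array(c["intrinsics"]),np.array(c["dist"]));return p[:,0]
def ray(c,uv,z):
    K=np.array(c["intrinsics"]);u=cv2.undistortPoints(np.array(uv,float).reshape(-1,1,2),K,np.array(c["dist"]))[:,0]
    R=np.array(c["R"]);t=np.array(c["t"]);d=np.c_[u,np.ones(len(u))]@R;o=-R.T@t
    return o+d*((z-o[2])/d[:,2])[:,None]
E
python3 - <<'E'
from h import *
s=status.read_state();print(s)
for n in("top","scene"):
    c=viewer.read_camera(n);cv2.imwrite(f"pics/{n}0.png",cv2.cvtColor(c["color"],cv2.COLOR_RGB2BGR))
    print(n,"cam",(-np.array(c["R"]).T@np.array(c["t"])).round())
    for k in "angel hooded shepherd little tray board wheel jar tumbler tape".split():
        print(k,[(np.round(m["position"]).tolist(),round(m["confidence"],2)) for m in viewer.mark_of(c,k)[:3]])
print(env.grasp_offset)
E
```

```text
{'clock': 0.0, 'joints': array([-1.48649749e+00,  2.07433541e-01,  1.54302046e+00,  2.96803571e-05,
        1.39346847e+00, -1.50480480e-01]), 'joint_velocities': array([0.00148647, 0.00090459, 0.00085691, 0.00189655, 0.00057068,
       0.00074266]), 'effort': array([-1.41543016e-03, -3.83037329e+01, -2.91594189e+01, -2.33252458e-04,
        1.04964609e-02, -3.43150489e-06]), 'position': array([ 133.7041123 , -558.43983185,  230.08652304]), 'eef_rot': array([-3.11766081e+00, -3.67663238e-01, -1.66811935e-04]), 'ft_force': array([ 0.66202934, -0.88179905, -0.11365997]), 'moment': array([0.03418285, 0.00298363, 0.03404998]), 'grasp_force': 0.0, 'opening': 1.000646832014531}
top cam [ 468.   15. 1147.]
angel [([618.0, -52.0, 5.0], 0.68)]
hooded [([538.0, 17.0, 12.0], 0.83)]
shepherd [([603.0, 92.0, 14.0], 0.94), ([787.0, -8.0, -0.0], 0.51), ([733.0, -252.0, -3.0], 0.32)]
little [([394.0, 116.0, -2.0], 0.93), ([770.0, -138.0, -3.0], 0.91), ([610.0, 20.0, 10.0], 0.57)]
tray []
board [([521.0, 299.0, -0.0], 0.69), ([537.0, 15.0, 11.0], 0.54)]
wheel [([512.0, -295.0, 0.0], 0.7)]
jar [([764.0, 232.0, -2.0], 0.61)]
tumbler [([734.0, -254.0, -3.0], 0.98)]
tape [([790.0, -9.0, 4.0], 0.84)]
scene cam [1249. -226.  978.]
angel [([614.0, -51.0, 14.0], 0.61)]
hooded [([535.0, 16.0, 9.0], 0.9)]
shepherd [([604.0, 93.0, 9.0], 0.72), ([762.0, 231.0, -1.0], 0.23)]
little [([614.0, 20.0, 10.0], 0.91), ([395.0, 120.0, 3.0], 0.66), ([786.0, -5.0, -1.0], 0.52)]
tray [([570.0, 23.0, -1.0], 0.63)]
board [([523.0, 291.0, 1.0], 0.73)]
wheel [([506.0, -298.0, -2.0], 0.88)]
jar [([760.0, 233.0, -1.0], 0.83), ([613.0, -48.0, 15.0], 0.52), ([613.0, 21.0, 9.0], 0.5)]
tumbler [([732.0, -245.0, 0.0], 0.74)]
tape [([790.0, -4.0, 1.0], 0.69)]
18.700000000000003
```

View pics/top0.png

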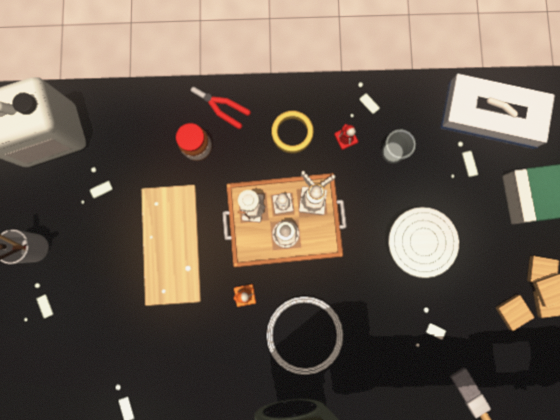

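View pics/scene0.png

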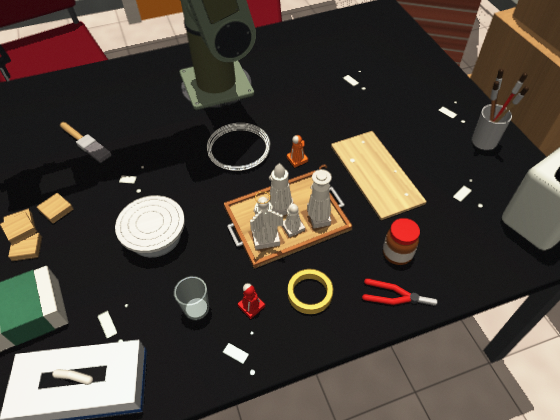

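The top view shows the angel on the right (318,190) with its wings to the far side. The shepherd is left (250,203), the hooded figure in front (286,234) and the little one at (283,202), with the wheel at (424,242) and the board at (171,245). Next I'll enlarge the tray.

Run:
```python
from h import *
c=viewer.read_camera("top");a=c["color"][165:275,215:350]
m=viewer.masks_of(c,"tray")
for q in m[:2]: print("tray",q["confidence"],q["region"].sum(),cv2.minAreaRect(np.argwhere(q["region"])[:,::-1].astype(np.float32)))
for k,z in(("board",12),("wheel",60)):
    r=viewer.masks_of(c,k)[0]["region"].astype(np.uint8)
    P=np.argwhere(r)[:,::-1].astype(np.float32);W=ray(c,P,z)[:,:2].astype(np.float32)
    print(k,cv2.minAreaRect(W),cv2.minEnclosingCircle(W),W.mean(0))
g=cv2.cvtColor(cv2.resize(a,None,fx=5.9,fy=5.4,interpolation=cv2.INTER_CUBIC),cv2.COLOR_RGB2BGR);cv2.imwrite("pics/topz.png",g)
s=viewer.read_camera("scene");a=s["color"][155:270,215:360]
cv2.imwrite("pics/scz.png",cv2.cvtColor(cv2.resize(a,None,fx=5.5,fy=5.2,interpolation=cv2.INTER_CUBIC),cv2.COLOR_RGB2BGR))
```

```text
tray 0.56 7115 ((283.60693359375, 219.28277587890625), (84.37422180175781, 121.57858276367188), 85.2363510131836)
board ((632.9246215820312, -58.52682113647461), (76.2548828125, 98.92312622070312), 82.77391052246094) ((634.5834350585938, -58.013240814208984), 59.77352523803711) [627.485   -51.92896]
wheel ((508.5245361328125, -296.4229736328125), (160.683349609375, 161.54135131835938), 42.10953903198242) ((509.3309326171875, -296.5130615234375), 82.16989135742188) [ 508.13846 -296.5421 ]
```

View pics/topz.png

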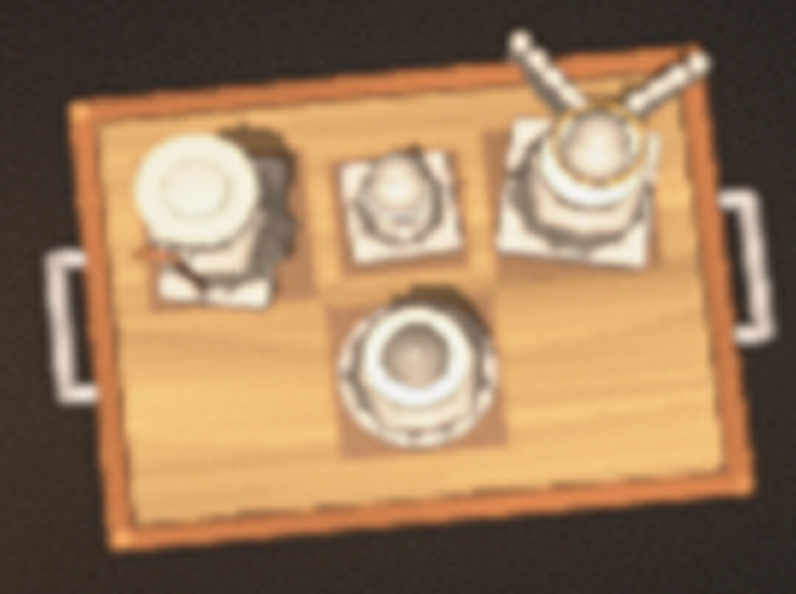

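View pics/scz.png

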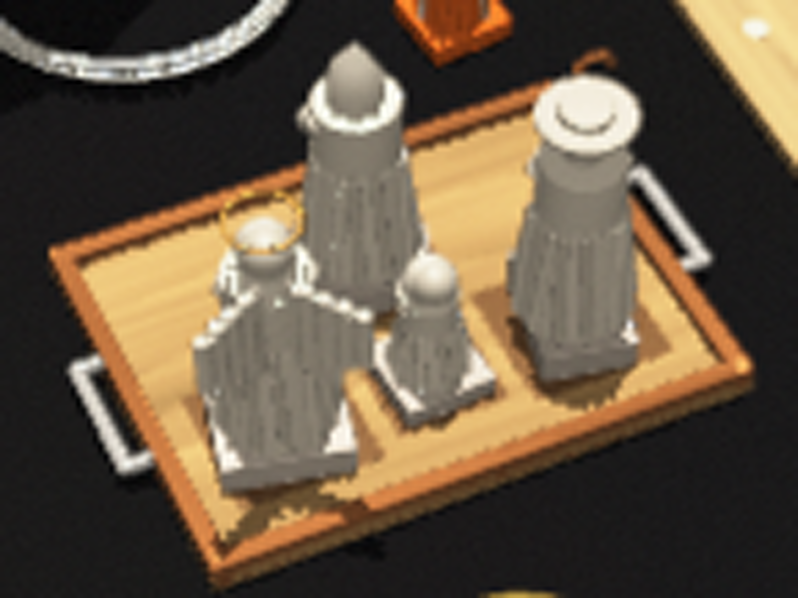

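Run:
```python
from h import *
c=viewer.read_camera("top")
f=lambda L,z:ray(c,[((u+.5)/5.9+214.5,(v+.5)/5.4+164.5) for u,v in L],z)[:,:2]
def sq(n,P):
    print(n,P.round(1).tolist(),"ctr",P.mean(0).round(1),"edges(deg)",[round(float(np.degrees(np.arctan2(*(P[(i+1)%len(P)]-P[i])[::-1]))),1) for i in range(len(P))])
sq("tray",f([(70,102),(697,45),(752,492),(112,548)],28))
sq("angel",f([(515,118),(660,135),(642,268),(498,248)],30))
sq("little",f([(338,165),(455,150),(465,248),(355,265)],24))
print("shep front",f([(157,290),(268,305)],30).round(1),"hat",f([(198,190)],160).round(1),"staff top/base",f([(140,253)],165).round(1),f([(208,293)],30).round(1))
print("hood ring",f([(417,355)],132).round(1),"plinth ellipse ctr",f([(418,372)],30).round(1),"angel head",f([(600,145)],160).round(1),"angel sh",f([(593,160)],132).round(1),"wings",f([(518,40),(705,62)],143).round(1))
b=c["color"].astype(int)
W=((b[:,:,0]>120)&(b[:,:,2]<b[:,:,0]*.85)).astype(np.uint8);W[:,:130]=0;W[:,210:]=0;W[:170]=0
P=np.argwhere(W)[:,::-1].astype(np.float32);Q=ray(c,P,12)[:,:2].astype(np.float32);r=cv2.minAreaRect(Q);print("board",r,cv2.boxPoints(r).round())
```

```text
tray [[661.0, 156.1], [679.6, -99.8], [481.4, -114.0], [463.9, 141.5]] ctr [571.5  20.9] edges(deg) [-85.8, -175.9, 93.9, 4.2]
angel [[648.5, -24.6], [639.3, -83.1], [580.4, -73.6], [590.8, -16.0]] ctr [614.7 -49.3] edges(deg) [-99.0, 170.9, 79.8, -8.5]
little [[630.3, 47.7], [635.7, -0.0], [591.8, -2.8], [585.4, 41.9]] ctr [610.8  21.7] edges(deg) [-83.5, -176.4, 98.1, 7.4]
shep front [[575.9 121.7]
 [568.1  77.1]] hat [[602.2  94.1]] staff top/base [[577.5 114.6]] [[574.1 101.2]]
hood ring [[537.6  17.6]] plinth ellipse ctr [[537.1  17.7]] angel head [[616. -50.]] angel sh [[614.2 -49.1]] wings [[661.8 -22.7]
 [651.  -90.6]]
board ((520.3568115234375, 295.4705505371094), (282.30267333984375, 132.67413330078125), 2.439213991165161) [[377. 356.]
 [382. 223.]
 [664. 235.]
 [659. 368.]]
```

```bash
cat > plan.py <<'E'
from h import *
# waypoints (x,y,z TCP mm, tool-x yaw deg); prints each call's tool-frame delta
def plan(wps, start=None):
    s=status.read_state()
    p=np.array(s["position"]) if start is None else np.array(start[0],float)
    R=Ro.from_rotvec(s["eef_rot"]) if start is None else Ro.from_matrix(D(start[1]))
    print("t",round(s["clock"],2),"at",p.round(1),"yaw",round(yaw(R),2),"open",round(s["opening"],3),"grip",round(s["grasp_force"],1),"ft",s["ft_force"].round(1))
    for x,y,z,w in wps:
        T=Ro.from_matrix(D(w));d=R.inv().apply(np.array([x,y,z])-p)/1e3
        r=(R.inv()*T).as_rotvec();print((x,y,z,w),"lin",d.round(4).tolist(),"rot",r.round(4).tolist(),"rows",int(np.ceil(max(np.linalg.norm(d)/.0417,np.degrees(np.linalg.norm(r))/7.16))))
        p=np.array([x,y,z],float);R=T
def D(w):
    c,s=np.cos(np.radians(w)),np.sin(np.radians(w));return np.array([[c,s,0],[s,-c,0],[0,0,-1.]])
def yaw(R):
    x=R.as_matrix()[:,0];return np.degrees(np.arctan2(x[1],x[0]))
E
python3 - <<'E'
from plan import *
print(viewer.read_camera("wrist")["hand_eye"])
plan([(134,-559,360,13.4),(330,-250,400,0),(500,20,400,0)])
E
```

```text
[[ 5.42191772e-05 -9.63321755e-01 -2.68349013e-01  6.90392774e+01]
 [ 9.99999938e-01  1.45368617e-04 -3.19798372e-04  4.13667187e-03]
 [ 3.47078254e-04 -2.68348979e-01  9.63321704e-01 -1.43851937e+02]
 [ 0.00000000e+00  0.00000000e+00  0.00000000e+00  1.00000000e+00]]
t 1.45 at [ 133.8 -559.2  231.3] yaw 13.45 open 1.002 grip 0.0 ft [-0.1  0.7  0.7]
(134, -559, 360, 13.4) lin [0.0003, -0.0002, -0.1287] rot [0.0, -0.0, 0.001] rows 4
(330, -250, 400, 0) lin [0.2623, -0.2552, -0.04] rot [0.0, 0.0, 0.2339] rows 9
(500, 20, 400, 0) lin [0.17, -0.27, 0.0] rot [0.0, 0.0, 0.0] rows 8
```

Call:
move_arm([
  {"linear": [0, 0, -0.04], "rot": [0, 0, 0], "claw": 1},
  {"linear": [0, 0, -0.08], "rot": [0, 0, 0], "claw": 1},
  {"linear": [0, 0, -0.12], "rot": [0, 0, 0], "claw": 1},
  {"linear": [0, 0, -0.129], "rot": [0, 0, 0], "claw": 1},
])

```text
clock: 1.78
position: [134.1, -562.1, 369.0]
eef_rot: [3.106, 0.367, -0.001]
ft_force: [0.2, -0.5, 1.6]
opening: 1.001
grasp_force: 0.0
```

Call:
move_arm([
  {"linear": [0.029, -0.028, -0.005], "rot": [0, 0, 0.03], "claw": 1},
  {"linear": [0.058, -0.056, -0.01], "rot": [0, 0, 0.06], "claw": 1},
  {"linear": [0.087, -0.084, -0.015], "rot": [0, 0, 0.09], "claw": 1},
  {"linear": [0.116, -0.112, -0.02], "rot": [0, 0, 0.12], "claw": 1},
  {"linear": [0.145, -0.14, -0.025], "rot": [0, 0, 0.15], "claw": 1},
  {"linear": [0.174, -0.17, -0.03], "rot": [0, 0, 0.18], "claw": 1},
  {"linear": [0.203, -0.198, -0.035], "rot": [0, 0, 0.21], "claw": 1},
  {"linear": [0.232, -0.226, -0.04], "rot": [0, 0, 0.234], "claw": 1},
])

```text
clock: 2.45
position: [307.4, -283.6, 400.7]
eef_rot: [3.141, -0.002, 0.001]
ft_force: [1.6, -0.1, 0.4]
opening: 1.001
grasp_force: 0.0
```

```bash
python3 -c "
from plan import *
plan([(610,20,400,0)])"
```

```text
t 2.45 at [ 307.4 -283.6  400.7] yaw -0.07 open 1.001 grip 0.0 ft [ 1.6 -0.1  0.4]
(610, 20, 400, 0) lin [0.3023, -0.304, 0.0007] rot [0.0008, -0.0008, -0.0012] rows 11
```

Call:
move_arm([
  {"linear": [0.028, -0.028, 0], "rot": [0, 0, 0], "claw": 1},
  {"linear": [0.056, -0.056, 0], "rot": [0, 0, 0], "claw": 1},
  {"linear": [0.084, -0.084, 0], "rot": [0, 0, 0], "claw": 1},
  {"linear": [0.112, -0.112, 0], "rot": [0, 0, 0], "claw": 1},
  {"linear": [0.14, -0.14, 0], "rot": [0, 0, 0], "claw": 1},
  {"linear": [0.168, -0.168, 0], "rot": [0, 0, 0], "claw": 1},
  {"linear": [0.196, -0.196, 0], "rot": [0, 0, 0], "claw": 1},
  {"linear": [0.224, -0.224, 0], "rot": [0, 0, 0], "claw": 1},
])

```text
clock: 3.12
position: [531.8, -59.4, 400.4]
eef_rot: [3.141, 0.002, 0.001]
ft_force: [0.6, -0.7, 0.9]
opening: 0.997
grasp_force: 0.0
```

Call:
move_arm([
  {"linear": [0.026, -0.027, 0], "rot": [0, 0, 0], "claw": 1},
  {"linear": [0.052, -0.054, 0], "rot": [0, 0, 0], "claw": 1},
  {"linear": [0.077, -0.08, 0], "rot": [0, 0, 0], "claw": 1},
  {"linear": [0.077, -0.08, 0], "rot": [0, 0, 0], "claw": 1},
  {"linear": [0.077, -0.08, 0], "rot": [0, 0, 0], "claw": 1},
  {"linear": [0.077, -0.08, 0], "rot": [0, 0, 0], "claw": 1},
  {"linear": [0.077, -0.08, 0], "rot": [0, 0, 0], "claw": 1},
])

```text
clock: 3.7
position: [607.1, 17.9, 400.6]
eef_rot: [3.141, -0.0, 0.0]
ft_force: [-0.7, 0.6, -0.1]
opening: 0.998
grasp_force: 0.0
```

```bash
cat >> h.py <<'E'
def wrist():
    s=status.read_state();c=viewer.read_camera("wrist");H=np.array(c["hand_eye"])
    R=Ro.from_rotvec(s["eef_rot"]).as_matrix();Rw=R@H[:3,:3];tw=R@H[:3,3]+s["position"]
    c["R"]=Rw.T;c["t"]=-Rw.T@tw;return c,s
E
python3 - <<'E'
from h import *
import pickle
c,s=wrist();print(s["position"].round(1));pickle.dump(dict(c),open("w1.pkl","wb"))
for k in "angel hooded shepherd little tray".split():
    print(k,[(np.round(m["position"]).tolist(),round(m["confidence"],2)) for m in viewer.mark_of(c,k)[:3]])
cv2.imwrite("pics/w1.png",cv2.cvtColor(cv2.resize(c["color"],(800,600),interpolation=cv2.INTER_CUBIC),cv2.COLOR_RGB2BGR))
E
```

```text
[607.1  17.9 400.6]
angel [([616.0, -48.0, 11.0], 0.73), ([605.0, 96.0, 10.0], 0.54)]
hooded [([537.0, 17.0, 10.0], 0.84), ([735.0, -248.0, 1.0], 0.3)]
shepherd [([609.0, 94.0, 8.0], 0.68)]
little [([614.0, 26.0, 10.0], 0.87), ([396.0, 117.0, 5.0], 0.79)]
tray [([574.0, 25.0, -5.0], 0.89)]
```

View pics/w1.png

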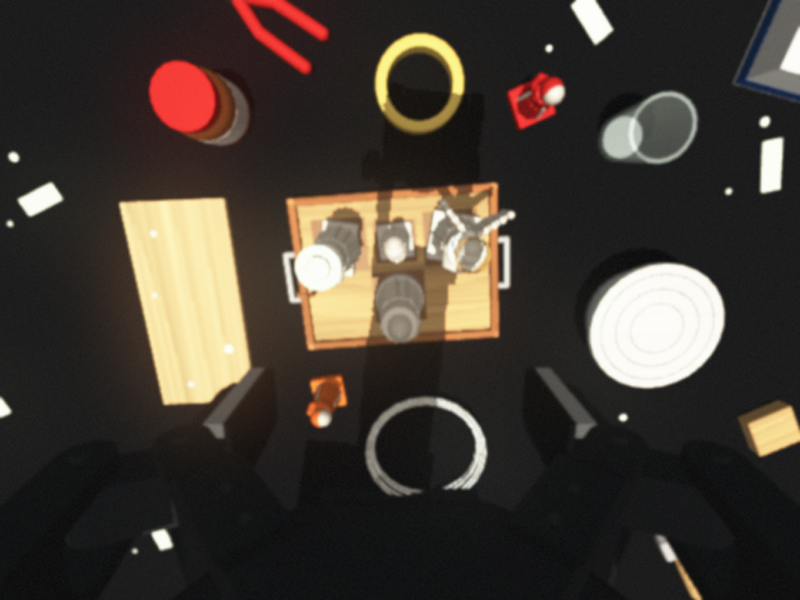

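The wide wrist view agrees with the positions: shepherd (320,268), little (396,247), hooded (400,320), angel (465,240). I'll zoom in on the shepherd to get its yaw.

Run:
```python
from h import *
import pickle
w=pickle.load(open("w1.pkl","rb"))["color"];t=cv2.imread("pics/top0.png")[:,:,::-1]
a=cv2.resize(t[183:228,232:272],(400,450),interpolation=cv2.INTER_CUBIC);b=cv2.resize(w[146:191,215:255],(400,450),interpolation=cv2.INTER_CUBIC)
cv2.imwrite("pics/sh.png",cv2.cvtColor(np.hstack([a,b]),cv2.COLOR_RGB2BGR))
```

```text
(no output)
```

View pics/sh.png

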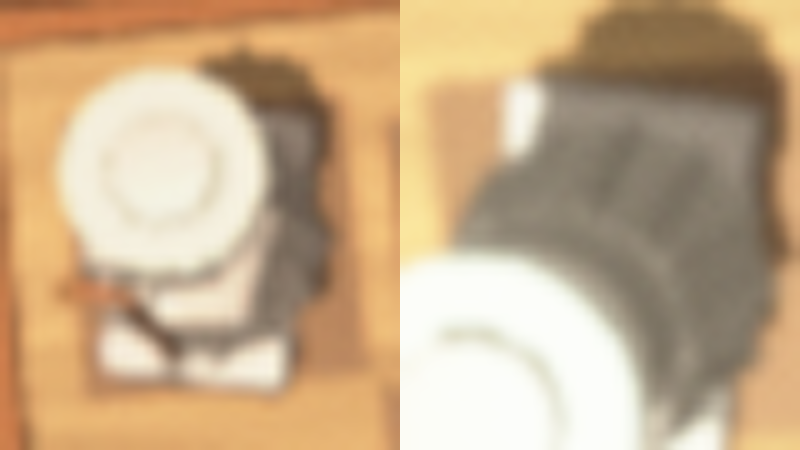

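Run:
```python
from h import *
import pickle
c=viewer.read_camera("top");w=pickle.load(open("w1.pkl","rb"))
f=lambda L:ray(c,[(231.55+u/10,182.55+v/10) for u,v in L],30)[:,:2]
P=f([(100,374),(285,388),(316,108),(180,350)]);print(P.round(1),[np.degrees(np.arctan2(*(P[i+1]-P[i])[::-1])).round(1) for i in(0,1)])
Q=ray(w,[(214.55+(u-400)/10,145.55+v/10) for u,v in[(510,82),(770,105)]],30)[:,:2];print(Q.round(1),np.degrees(np.arctan2(*(Q[1]-Q[0])[::-1])))
```

```text
[[572.  120.9]
 [567.5  77.1]
 [634.3  68.3]
 [577.2 101.8]] [np.float64(-95.9), np.float64(-7.5)]
[[638.4 112.3]
 [634.5  67. ]] -94.9505811984579
```

```bash
python3 -c "
from plan import *
plan([(603,94.3,200,-6),(603,94.3,100,-6),(603,94.3,220,-6),(428.5,291.6,220,-6),(428.5,291.6,104,-6)])"
```

```text
t 4.05 at [607.3  18.2 400.7] yaw -0.01 open 1.002 grip 0.0 ft [0.3 0.9 0.6]
(603, 94.3, 200, -6) lin [-0.0045, -0.0761, 0.2007] rot [0.0, -0.0006, 0.1046] rows 6
(603, 94.3, 100, -6) lin [0.0, 0.0, 0.1] rot [0.0, 0.0, 0.0] rows 3
(603, 94.3, 220, -6) lin [0.0, 0.0, -0.12] rot [0.0, 0.0, 0.0] rows 3
(428.5, 291.6, 220, -6) lin [-0.1942, -0.178, 0.0] rot [0.0, 0.0, 0.0] rows 7
(428.5, 291.6, 104, -6) lin [0.0, 0.0, 0.116] rot [0.0, 0.0, 0.0] rows 3
```

Call:
move_arm([
  {"linear": [-0.001, -0.013, 0.034], "rot": [0, 0, 0.02], "claw": 0.5},
  {"linear": [-0.002, -0.026, 0.068], "rot": [0, 0, 0.04], "claw": 0.5},
  {"linear": [-0.003, -0.039, 0.102], "rot": [0, 0, 0.06], "claw": 0.5},
  {"linear": [-0.004, -0.052, 0.136], "rot": [0, 0, 0.08], "claw": 0.5},
  {"linear": [-0.0045, -0.065, 0.17], "rot": [0, 0, 0.1], "claw": 0.5},
  {"linear": [-0.0045, -0.076, 0.2], "rot": [0, 0, 0.1046], "claw": 0.5},
  {"linear": [-0.0045, -0.076, 0.2], "rot": [0, 0, 0.1046], "claw": 0.5},
  {"linear": [-0.0045, -0.076, 0.2], "rot": [0, 0, 0.1046], "claw": 0.5},
])

```text
clock: 4.72
position: [601.5, 94.9, 198.5]
eef_rot: [3.137, -0.161, -0.007]
ft_force: [-0.7, -0.6, 1.3]
opening: 0.755
grasp_force: 0.0
```

```bash
python3 -c "
from plan import *
plan([(603,94.3,100,-6)])
c,s=wrist();print(px(c,[[603,94.3,167],[603,94.3,30]]));cv2.imwrite('pics/w2.png',cv2.cvtColor(c['color'],cv2.COLOR_RGB2BGR))"
```

```text
t 4.72 at [601.5  94.9 198.5] yaw -5.88 open 0.755 grip 0.0 ft [-0.7 -0.6  1.3]
(603, 94.3, 100, -6) lin [0.002, 0.0003, 0.0985] rot [0.001, 0.0047, 0.002] rows 3
[[280.64656897 239.39072379]
 [280.04583897 194.13969543]]
```

View pics/w2.png

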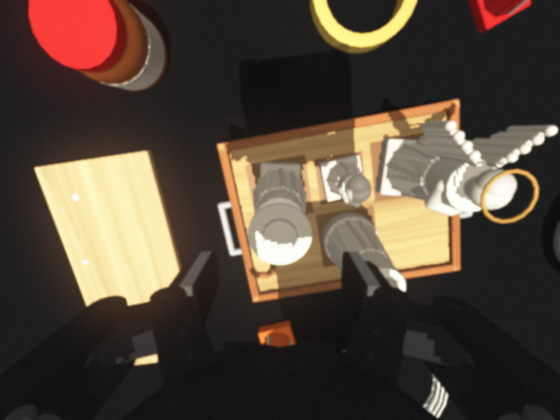

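The shepherd's hat at (281,235) is centred between the fingers and matches the projection (281,239). Its plinth is square to the view, so I'll go down and grip.

Call:
move_arm([
  {"linear": [0.0015, 0, 0.035], "rot": [0, 0, 0], "claw": 0.5},
  {"linear": [0.0015, 0, 0.07], "rot": [0, 0, 0], "claw": 0.5},
  {"linear": [0.0015, 0, 0.09], "rot": [0, 0, 0], "claw": 0.5},
  {"linear": [0.0015, 0, 0.0985], "rot": [0, 0, 0], "claw": 0.5},
  {"linear": [0.0015, 0, 0.0985], "rot": [0, 0, 0], "claw": 0.5},
  {"linear": [0.0015, 0, 0.0985], "rot": [0, 0, 0], "claw": 0.5},
  {"linear": [0.0015, 0, 0.0985], "rot": [0, 0, 0], "claw": 0.5},
])

```text
clock: 5.35
position: [607.3, 94.3, 105.3]
eef_rot: [-3.137, 0.164, -0.01]
ft_force: [-0.1, 0.6, 1.3]
opening: 0.754
grasp_force: 0.0
```

Call:
move_arm([
  {"linear": [0, 0, 0], "rot": [0, 0, 0], "claw": -0.3},
  {"linear": [0, 0, 0], "rot": [0, 0, 0], "claw": -0.3},
  {"linear": [0, 0, 0], "rot": [0, 0, 0], "claw": -0.3},
  {"linear": [0, 0, 0], "rot": [0, 0, 0], "claw": -0.3},
  {"linear": [0, 0, 0], "rot": [0, 0, 0], "claw": -0.3},
  {"linear": [0, 0, 0], "rot": [0, 0, 0], "claw": -0.3},
], newtons=35)

```text
clock: 5.85
position: [606.1, 94.5, 104.1]
eef_rot: [3.137, -0.163, 0.006]
ft_force: [-0.3, -0.3, 6.9]
opening: 0.46
grasp_force: 35.6
```

```bash
python3 -c "
from plan import *
plan([(603,94.3,220,-6),(428.5,291.6,220,-6),(428.5,291.6,104,-6)])"
```

```text
t 5.85 at [606.1  94.5 104.1] yaw -5.94 open 0.46 grip 35.6 ft [-0.3 -0.3  6.9]
(603, 94.3, 220, -6) lin [-0.0026, 0.0005, -0.1159] rot [-0.0002, -0.0039, 0.0011] rows 3
(428.5, 291.6, 220, -6) lin [-0.1942, -0.178, 0.0] rot [0.0, 0.0, 0.0] rows 7
(428.5, 291.6, 104, -6) lin [0.0, 0.0, 0.116] rot [0.0, 0.0, 0.0] rows 3
```

```bash
python3 -c "
from h import *
for i in range(6):
    s=status.read_state();print(s['clock'],s['position'].round(2),s['eef_rot'].round(4),s['ft_force'].round(1));viewer.read_camera('top')
"
```

```text
5.85 [606.09  94.55 104.13] [ 3.1374 -0.1628  0.0061] [-0.3 -0.3  6.9]
5.9 [606.06  94.58 104.13] [-3.1373  0.1628 -0.006 ] [-0.9 -0.4  6.3]
5.95 [606.07  94.57 104.14] [ 3.1374 -0.1627  0.0061] [-0.   0.   6.5]
6.0 [606.07  94.57 104.13] [-3.1374  0.1628 -0.006 ] [-1.2 -0.7  7.3]
6.05 [606.08  94.57 104.15] [ 3.1374 -0.1627  0.0061] [-1.3 -1.2  5.8]
6.1 [606.07  94.54 104.14] [ 3.1374 -0.1628  0.006 ] [-0.7 -0.4  5.8]
```

Call:
move_arm([
  {"linear": [0, 0, -0.02], "rot": [0, 0, 0], "claw": -0.3},
  {"linear": [0, 0, -0.05], "rot": [0, 0, 0], "claw": -0.3},
  {"linear": [0, 0, -0.085], "rot": [0, 0, 0], "claw": -0.3},
  {"linear": [-0.0025, 0, -0.116], "rot": [0, -0.004, 0], "claw": -0.3},
  {"linear": [-0.0025, 0, -0.116], "rot": [0, -0.004, 0], "claw": -0.3},
])

```text
clock: 6.57
position: [606.3, 95.2, 226.0]
eef_rot: [-3.136, 0.162, -0.016]
ft_force: [1.9, 0.4, -0.8]
opening: 0.454
grasp_force: 36.0
```

Call:
move_arm([
  {"linear": [-0.015, -0.014, 0], "rot": [0, 0, 0], "claw": -0.3},
  {"linear": [-0.04, -0.037, 0], "rot": [0, 0, 0], "claw": -0.3},
  {"linear": [-0.068, -0.062, 0], "rot": [0, 0, 0], "claw": -0.3},
  {"linear": [-0.098, -0.09, 0], "rot": [0, 0, 0], "claw": -0.3},
  {"linear": [-0.128, -0.117, 0], "rot": [0, 0, 0], "claw": -0.3},
  {"linear": [-0.156, -0.143, 0], "rot": [0, 0, 0], "claw": -0.3},
  {"linear": [-0.18, -0.165, 0], "rot": [0, 0, 0], "claw": -0.3},
  {"linear": [-0.194, -0.178, 0], "rot": [0, 0, 0], "claw": -0.3},
])

```text
clock: 7.23
position: [423.8, 294.0, 217.1]
eef_rot: [-3.137, 0.159, 0.012]
ft_force: [0.7, -0.3, -2.9]
opening: 0.46
grasp_force: 36.0
```

```bash
python3 -c "
from plan import *
for i in range(3): plan([(431.5,291.3,110,-6)]);c=viewer.read_camera('scene')
cv2.imwrite('pics/s1.png',cv2.cvtColor(c['color'],cv2.COLOR_RGB2BGR))
"
```

```text
t 7.23 at [423.8 294.  217.1] yaw -5.79 open 0.46 grip 36.0 ft [ 0.7 -0.3 -2.9]
(431.5, 291.3, 110, -6) lin [0.0087, 0.0019, 0.107] rot [0.0002, 0.0074, 0.0036] rows 3
t 7.28 at [422.2 295.8 217.1] yaw -5.69 open 0.457 grip 36.0 ft [-1.7  1.9 -2.2]
(431.5, 291.3, 110, -6) lin [0.0107, 0.0037, 0.107] rot [-0.0015, 0.0095, 0.0055] rows 3
t 7.33 at [424.2 294.  217.1] yaw -5.67 open 0.456 grip 36.0 ft [ 0.5 -0.7 -2.8]
(431.5, 291.3, 110, -6) lin [0.0083, 0.0019, 0.1071] rot [0.0004, 0.0071, 0.0057] rows 3
```

View pics/s1.png

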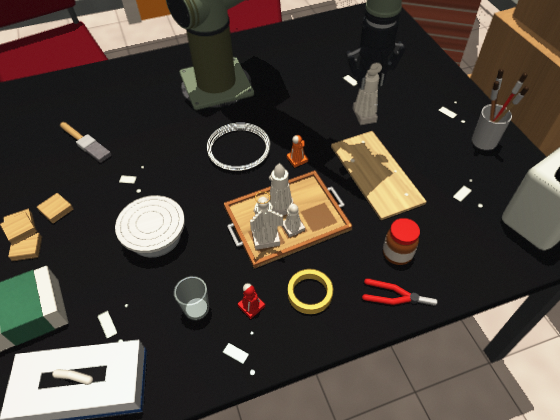

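The shepherd hangs upright at (368,95), near the board's base-side end, and its paper square on the tray is bare at (322,216). I'll lower it.

Call:
move_arm([
  {"linear": [0.0085, 0.002, 0.02], "rot": [0, 0.007, 0.004], "claw": -0.3},
  {"linear": [0.0085, 0.002, 0.045], "rot": [0, 0.007, 0.004], "claw": -0.3},
  {"linear": [0.0085, 0.002, 0.07], "rot": [0, 0.007, 0.004], "claw": -0.3},
  {"linear": [0.0085, 0.002, 0.09], "rot": [0, 0.007, 0.004], "claw": -0.3},
  {"linear": [0.0085, 0.002, 0.1], "rot": [0, 0.007, 0.004], "claw": -0.3},
  {"linear": [0.0085, 0.002, 0.103], "rot": [0, 0.007, 0.004], "claw": -0.3},
  {"linear": [0.0085, 0.002, 0.103], "rot": [0, 0.007, 0.004], "claw": -0.3},
  {"linear": [0.0085, 0.002, 0.103], "rot": [0, 0.007, 0.004], "claw": -0.3},
])

```text
clock: 8.05
position: [436.5, 289.3, 116.5]
eef_rot: [-3.136, 0.17, -0.008]
ft_force: [0.2, 1.7, -1.6]
opening: 0.46
grasp_force: 35.9
```

```bash
python3 -c "
from plan import *
for i in range(3): plan([(431.5,291.3,106.5,-6)]);c=viewer.read_camera('scene')
"
```

```text
t 8.05 at [436.5 289.3 116.5] yaw -6.21 open 0.46 grip 35.9 ft [ 0.2  1.7 -1.6]
(431.5, 291.3, 106.5, -6) lin [-0.0053, -0.0015, 0.01] rot [-0.0009, -0.0048, -0.0036] rows 1
t 8.1 at [436.9 289.6 117. ] yaw -6.2 open 0.458 grip 35.9 ft [-0.2 -0.5 -2.9]
(431.5, 291.3, 106.5, -6) lin [-0.0056, -0.0011, 0.0105] rot [-0.0015, -0.0058, -0.0035] rows 1
t 8.15 at [436.9 289.7 117.2] yaw -6.19 open 0.461 grip 35.9 ft [-0.3  0.3 -2.8]
(431.5, 291.3, 106.5, -6) lin [-0.0056, -0.001, 0.0107] rot [-0.0017, -0.0061, -0.0033] rows 1
```

Call:
move_arm([
  {"linear": [-0.002, 0, 0.004], "rot": [0, -0.004, 0], "claw": -0.3},
  {"linear": [-0.002, 0, 0.008], "rot": [0, -0.004, 0], "claw": -0.3},
  {"linear": [-0.002, 0, 0.0105], "rot": [0, -0.004, 0], "claw": -0.3},
  {"linear": [-0.002, 0, 0.0105], "rot": [0, -0.004, 0], "claw": -0.3},
  {"linear": [-0.002, 0, 0.0105], "rot": [0, -0.004, 0], "claw": -0.3},
  {"linear": [-0.002, 0, 0.0105], "rot": [0, -0.004, 0], "claw": -0.3},
])

```text
clock: 8.7
position: [433.6, 289.7, 106.3]
eef_rot: [-3.137, 0.169, 0.001]
ft_force: [-2.1, -1.4, 5.9]
opening: 0.458
grasp_force: 36.8
```

Call:
move_arm([
  {"linear": [0, 0, 0], "rot": [0, 0, 0], "claw": 0.0},
  {"linear": [0, 0, 0], "rot": [0, 0, 0], "claw": 0.2},
  {"linear": [0, 0, 0], "rot": [0, 0, 0], "claw": 0.5},
  {"linear": [0, 0, 0], "rot": [0, 0, 0], "claw": 0.5},
  {"linear": [0, 0, 0], "rot": [0, 0, 0], "claw": 0.5},
])

```text
clock: 9.12
position: [433.4, 289.4, 104.9]
eef_rot: [3.137, -0.169, -0.002]
ft_force: [0.7, 0.1, -0.1]
opening: 0.744
grasp_force: 0.0
```

Call:
move_arm([
  {"linear": [0, 0, -0.02], "rot": [0, 0, 0], "claw": 0.5},
  {"linear": [0, 0, -0.055], "rot": [0, 0, 0], "claw": 0.5},
  {"linear": [0, 0, -0.09], "rot": [0, 0, 0], "claw": 0.5},
  {"linear": [0, 0, -0.12], "rot": [0, 0, 0], "claw": 0.5},
  {"linear": [0, 0, -0.12], "rot": [0, 0, 0], "claw": 0.5},
  {"linear": [0, 0, -0.12], "rot": [0, 0, 0], "claw": 0.5},
])

```text
clock: 9.62
position: [435.1, 290.1, 227.7]
eef_rot: [-3.134, 0.169, -0.007]
ft_force: [-0.1, -0.2, -0.2]
opening: 0.748
grasp_force: 0.0
```

```bash
python3 -c "
from plan import *
c=viewer.read_camera('scene');print([(np.round(m['position']).tolist(),round(m['confidence'],2)) for m in viewer.mark_of(c,'shepherd')[:2]])
plan([(537.3,17.6,220,4),(537.3,17.6,102,4),(537.3,17.6,220,4),(520.4,295.5,220,4),(520.4,295.5,106,4)])
"
```

```text
[([429.0, 290.0, 10.0], 0.58)]
t 9.72 at [432.8 289.1 224. ] yaw -6.18 open 0.752 grip 0.0 ft [-0.6  0.9 -0.5]
(537.3, 17.6, 220, 4) lin [0.1331, 0.2586, 0.0039] rot [0.0007, 0.0027, -0.1776] rows 7
(537.3, 17.6, 102, 4) lin [0.0, 0.0, 0.118] rot [0.0, 0.0, 0.0] rows 3
(537.3, 17.6, 220, 4) lin [0.0, 0.0, -0.118] rot [0.0, 0.0, 0.0] rows 3
(520.4, 295.5, 220, 4) lin [0.0025, -0.2784, 0.0] rot [0.0, 0.0, 0.0] rows 7
(520.4, 295.5, 106, 4) lin [0.0, 0.0, 0.114] rot [0.0, 0.0, 0.0] rows 3
```

Call:
move_arm([
  {"linear": [0.012, 0.025, 0], "rot": [0, 0, -0.02], "claw": 0.5},
  {"linear": [0.032, 0.062, 0.002], "rot": [0, 0, -0.04], "claw": 0.5},
  {"linear": [0.052, 0.101, 0.004], "rot": [0, 0, -0.07], "claw": 0.5},
  {"linear": [0.072, 0.14, 0.004], "rot": [0, 0, -0.1], "claw": 0.5},
  {"linear": [0.092, 0.179, 0.004], "rot": [0, 0, -0.13], "claw": 0.5},
  {"linear": [0.111, 0.216, 0.004], "rot": [0, 0, -0.16], "claw": 0.5},
  {"linear": [0.125, 0.243, 0.004], "rot": [0, 0, -0.178], "claw": 0.5},
  {"linear": [0.133, 0.2585, 0.004], "rot": [0, 0.003, -0.178], "claw": 0.5},
])

```text
clock: 10.38
position: [537.8, 13.9, 218.4]
eef_rot: [3.139, 0.105, -0.003]
ft_force: [0.2, 0.6, -0.6]
opening: 0.751
grasp_force: 0.0
```

Call:
move_arm([
  {"linear": [0, 0, 0.01], "rot": [0, 0, 0], "claw": 0.5},
  {"linear": [0, 0, 0.01], "rot": [0, 0, 0], "claw": 0.5},
  {"linear": [0, 0, 0.01], "rot": [0, 0, 0], "claw": 0.5},
])

```text
clock: 10.63
position: [535.8, 19.0, 208.1]
eef_rot: [-3.138, -0.11, 0.006]
ft_force: [-1.3, 0.1, 0.3]
opening: 0.749
grasp_force: 0.0
```

```bash
python3 -c "
from plan import *
viewer.read_camera('top');plan([(537.3,17.6,102,4)])
"
```

```text
t 10.68 at [536.3  19.3 209. ] yaw 4.08 open 0.753 grip 0.0 ft [-0.1 -0.4  1. ]
(537.3, 17.6, 102, 4) lin [0.0011, 0.0019, 0.107] rot [-0.0013, 0.0021, 0.0015] rows 3
```

Call:
move_arm([
  {"linear": [0.001, 0.002, 0.03], "rot": [0, 0, 0], "claw": 0.5},
  {"linear": [0.001, 0.002, 0.06], "rot": [0, 0, 0], "claw": 0.5},
  {"linear": [0.001, 0.002, 0.09], "rot": [0, 0, 0], "claw": 0.5},
  {"linear": [0.001, 0.002, 0.105], "rot": [0, 0, 0], "claw": 0.5},
  {"linear": [0.001, 0.002, 0.106], "rot": [0, 0, 0], "claw": 0.5},
  {"linear": [0.001, 0.002, 0.106], "rot": [0, 0, 0], "claw": 0.5},
  {"linear": [0.001, 0.002, 0.106], "rot": [0, 0, 0], "claw": 0.5},
  {"linear": [0.001, 0.002, 0.106], "rot": [0, 0, 0], "claw": 0.5},
])

```text
clock: 11.35
position: [540.9, 16.5, 107.0]
eef_rot: [3.139, 0.112, 0.009]
ft_force: [-0.4, -0.2, 0.7]
opening: 0.749
grasp_force: 0.0
```

Call:
move_arm([
  {"linear": [0, 0, 0], "rot": [0, 0, 0], "claw": -0.3},
  {"linear": [0, 0, 0], "rot": [0, 0, 0], "claw": -0.3},
  {"linear": [0, 0, 0], "rot": [0, 0, 0], "claw": -0.3},
  {"linear": [0, 0, 0], "rot": [0, 0, 0], "claw": -0.3},
  {"linear": [0, 0, 0], "rot": [0, 0, 0], "claw": -0.3},
  {"linear": [0, 0, 0], "rot": [0, 0, 0], "claw": -0.3},
])

```text
clock: 11.85
position: [540.5, 16.4, 106.5]
eef_rot: [-3.139, -0.11, -0.008]
ft_force: [-0.4, 2.5, 6.1]
opening: 0.454
grasp_force: 35.0
```

```bash
python3 -c "
from plan import *
plan([(537.3,17.6,220,4),(520.4,295.5,220,4),(520.4,295.5,106,4)])
"
```

```text
t 11.85 at [540.5  16.4 106.5] yaw 4.01 open 0.454 grip 35.0 ft [-0.4  2.5  6.1]
(537.3, 17.6, 220, 4) lin [-0.0026, -0.0014, -0.1135] rot [-0.0002, -0.005, 0.0002] rows 3
(520.4, 295.5, 220, 4) lin [0.0025, -0.2784, 0.0] rot [0.0, 0.0, 0.0] rows 7
(520.4, 295.5, 106, 4) lin [0.0, 0.0, 0.114] rot [0.0, 0.0, 0.0] rows 3
```

Call:
move_arm([
  {"linear": [0, 0, -0.02], "rot": [0, 0, 0], "claw": -0.3},
  {"linear": [0, 0, -0.05], "rot": [0, 0, 0], "claw": -0.3},
  {"linear": [0, 0, -0.085], "rot": [0, 0, 0], "claw": -0.3},
  {"linear": [0, 0, -0.11], "rot": [0, -0.003, 0], "claw": -0.3},
  {"linear": [0, 0, -0.114], "rot": [0, -0.003, 0], "claw": -0.3},
])

```text
clock: 12.27
position: [542.2, 15.5, 224.1]
eef_rot: [3.138, 0.11, 0.014]
ft_force: [1.4, -0.2, -1.8]
opening: 0.457
grasp_force: 36.3
```

Call:
move_arm([
  {"linear": [0, -0.022, 0], "rot": [0, 0, 0], "claw": -0.3},
  {"linear": [0, -0.058, 0], "rot": [0, 0, 0], "claw": -0.3},
  {"linear": [0, -0.098, 0], "rot": [0, 0, 0], "claw": -0.3},
  {"linear": [0, -0.138, 0], "rot": [0, 0, 0], "claw": -0.3},
  {"linear": [0, -0.178, 0], "rot": [0, 0, 0], "claw": -0.3},
  {"linear": [0, -0.218, 0], "rot": [0, 0, 0], "claw": -0.3},
  {"linear": [0, -0.255, 0], "rot": [0, 0, 0], "claw": -0.3},
  {"linear": [0, -0.278, 0], "rot": [0, 0, 0], "claw": -0.3},
])

```text
clock: 12.93
position: [517.3, 296.5, 215.9]
eef_rot: [-3.139, -0.114, 0.008]
ft_force: [-0.6, 0.2, -2.4]
opening: 0.454
grasp_force: 36.6
```

Call:
move_arm([
  {"linear": [0, 0, 0.02], "rot": [0, 0, 0], "claw": -0.3},
  {"linear": [0, 0, 0.045], "rot": [0, 0, 0], "claw": -0.3},
  {"linear": [0, 0, 0.07], "rot": [0, 0, 0], "claw": -0.3},
  {"linear": [0, 0, 0.09], "rot": [0, 0, 0], "claw": -0.3},
  {"linear": [0, 0, 0.096], "rot": [0, 0, 0], "claw": -0.3},
  {"linear": [0, 0, 0.1], "rot": [0, 0, 0], "claw": -0.3},
  {"linear": [0, 0, 0.1], "rot": [0, 0, 0], "claw": -0.3},
  {"linear": [0, 0, 0.1], "rot": [0, 0, 0], "claw": -0.3},
])

```text
clock: 13.6
position: [520.2, 293.6, 119.6]
eef_rot: [-3.139, -0.11, -0.001]
ft_force: [0.0, -0.5, -2.2]
opening: 0.454
grasp_force: 36.5
```

```bash
python3 -c "
from plan import *
for i in range(3): viewer.read_camera('top');plan([(521,295.5,108,4)])
"
```

```text
t 13.65 at [520.6 293.8 120.3] yaw 4.01 open 0.457 grip 36.5 ft [ 0.1  0.2 -3.2]
(521, 295.5, 108, 4) lin [0.0005, -0.0017, 0.0123] rot [-0.0007, -0.0017, 0.0002] rows 1
t 13.7 at [520.8 293.9 120.6] yaw 4.01 open 0.451 grip 36.5 ft [ 0.3 -0.2 -2.4]
(521, 295.5, 108, 4) lin [0.0003, -0.0016, 0.0126] rot [-0.0009, -0.0023, 0.0003] rows 1
t 13.75 at [520.7 293.9 120.7] yaw 4.02 open 0.459 grip 36.5 ft [ 0.   0.7 -3.8]
(521, 295.5, 108, 4) lin [0.0003, -0.0016, 0.0127] rot [-0.0009, -0.0023, 0.0003] rows 1
```

Call:
move_arm([
  {"linear": [0, -0.001, 0.004], "rot": [0, -0.002, 0], "claw": -0.3},
  {"linear": [0, -0.001, 0.008], "rot": [0, -0.002, 0], "claw": -0.3},
  {"linear": [0, -0.001, 0.011], "rot": [0, -0.002, 0], "claw": -0.3},
  {"linear": [0, -0.001, 0.0125], "rot": [0, -0.002, 0], "claw": -0.3},
  {"linear": [0, -0.001, 0.0125], "rot": [0, -0.002, 0], "claw": -0.3},
  {"linear": [0, -0.001, 0.0125], "rot": [0, -0.002, 0], "claw": -0.3},
])

```text
clock: 14.25
position: [520.2, 294.9, 108.6]
eef_rot: [-3.139, -0.11, 0.002]
ft_force: [-3.9, 0.0, 6.6]
opening: 0.456
grasp_force: 37.3
```

```bash
python3 -c "
from plan import *
plan([])"
```

```text
t 14.25 at [520.2 294.9 108.6] yaw 4.03 open 0.456 grip 37.3 ft [-3.9  0.   6.6]
```

Call:
move_arm([
  {"linear": [0, 0, 0], "rot": [0, 0, 0], "claw": 0.0},
  {"linear": [0, 0, 0], "rot": [0, 0, 0], "claw": 0.2},
  {"linear": [0, 0, 0], "rot": [0, 0, 0], "claw": 0.5},
  {"linear": [0, 0, 0], "rot": [0, 0, 0], "claw": 0.5},
  {"linear": [0, 0, 0], "rot": [0, 0, 0], "claw": 0.5},
])

```text
clock: 14.67
position: [519.3, 294.4, 106.1]
eef_rot: [3.139, 0.11, -0.005]
ft_force: [0.1, -0.4, 0.7]
opening: 0.752
grasp_force: 0.0
```

Call:
move_arm([
  {"linear": [0, 0, -0.02], "rot": [0, 0, 0], "claw": 0.5},
  {"linear": [0, 0, -0.055], "rot": [0, 0, 0], "claw": 0.5},
  {"linear": [0, 0, -0.09], "rot": [0, 0, 0], "claw": 0.5},
  {"linear": [0, 0, -0.12], "rot": [0, 0, 0], "claw": 0.5},
  {"linear": [0, 0, -0.12], "rot": [0, 0, 0], "claw": 0.5},
  {"linear": [0, 0, -0.12], "rot": [0, 0, 0], "claw": 0.5},
])

```text
clock: 15.17
position: [521.5, 295.1, 229.5]
eef_rot: [-3.138, -0.11, -0.005]
ft_force: [0.3, 0.1, -0.7]
opening: 0.753
grasp_force: 0.0
```

```bash
python3 -c "
from plan import *
viewer.read_camera('top');viewer.read_camera('top')
plan([(614.7,-49.3,215,-9.5)])"
```

```text
t 15.27 at [519.1 294.2 225.4] yaw 4.02 open 0.753 grip 0.0 ft [ 0.3  0.9 -0.1]
(614.7, -49.3, 215, -9.5) lin [0.0713, 0.3494, 0.0103] rot [0.0012, 0.0045, 0.2359] rows 9
```

Call:
move_arm([
  {"linear": [0.005, 0.023, 0], "rot": [0, 0, 0.02], "claw": 0.5},
  {"linear": [0.013, 0.06, 0], "rot": [0, 0, 0.05], "claw": 0.5},
  {"linear": [0.021, 0.1, 0], "rot": [0, 0, 0.09], "claw": 0.5},
  {"linear": [0.029, 0.14, 0], "rot": [0, 0, 0.13], "claw": 0.5},
  {"linear": [0.037, 0.18, 0], "rot": [0, 0, 0.17], "claw": 0.5},
  {"linear": [0.045, 0.22, 0], "rot": [0, 0, 0.2], "claw": 0.5},
  {"linear": [0.053, 0.26, 0], "rot": [0, 0, 0.22], "claw": 0.5},
  {"linear": [0.061, 0.298, 0], "rot": [0, 0, 0.236], "claw": 0.5},
])

```text
clock: 15.93
position: [600.2, -0.5, 223.5]
eef_rot: [3.13, -0.262, -0.012]
ft_force: [0.4, 0.8, 0.8]
opening: 0.751
grasp_force: 0.0
```

```bash
python3 -c "
from plan import *
for i in range(6):viewer.read_camera('top')
plan([(614.7,-49.3,210,-9.5)])"
```

```text
t 16.23 at [600.4   2.6 224.5] yaw -9.45 open 0.751 grip 0.0 ft [-0.  -0.1 -0.7]
(614.7, -49.3, 210, -9.5) lin [0.0228, 0.0488, 0.0144] rot [0.0002, 0.0063, 0.0008] rows 2
```

Call:
move_arm([
  {"linear": [0.01, 0.02, 0], "rot": [0, 0, 0], "claw": 0.5},
  {"linear": [0.02, 0.043, 0.005], "rot": [0, 0.006, 0], "claw": 0.5},
  {"linear": [0.0225, 0.0485, 0.012], "rot": [0, 0.006, 0], "claw": 0.5},
  {"linear": [0.0225, 0.0485, 0.0145], "rot": [0, 0.006, 0], "claw": 0.5},
  {"linear": [0.0225, 0.0485, 0.0145], "rot": [0, 0.006, 0], "claw": 0.5},
  {"linear": [0.0225, 0.0485, 0.0145], "rot": [0, 0.006, 0], "claw": 0.5},
])

```text
clock: 16.73
position: [614.9, -48.1, 211.0]
eef_rot: [3.131, -0.257, 0.002]
ft_force: [0.0, -0.1, -0.1]
opening: 0.745
grasp_force: 0.0
```

```bash
python3 -c "
from plan import *
plan([(614.7,-49.3,101,-9.5)])
c,s=wrist();print(px(c,[[614.7,-49.3,167],[614.7,-49.3,30],[656,-56.5,143]]).round());cv2.imwrite('pics/w3.png',cv2.cvtColor(c['color'],cv2.COLOR_RGB2BGR))"
```

```text
t 16.73 at [614.9 -48.1 211. ] yaw -9.4 open 0.745 grip 0.0 ft [ 0.  -0.1 -0.1]
(614.7, -49.3, 101, -9.5) lin [-0.0001, 0.0012, 0.11] rot [-0.0001, -0.0012, 0.0018] rows 3
[[282. 235.]
 [281. 194.]
 [282. 170.]]
```

View pics/w3.png

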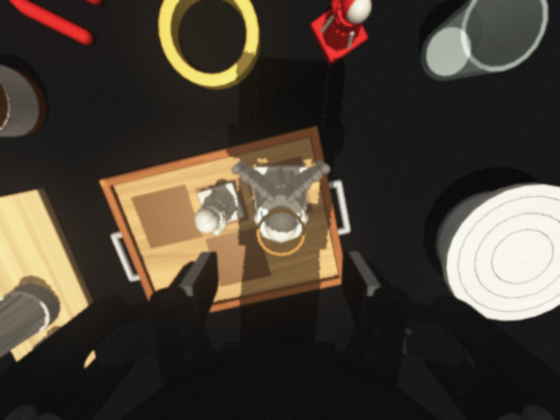

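The angel's head (281,225) and the wings at (240,170) and (325,170) are symmetric between the fingers. I'll go down with a small bias away from the wings.

Call:
move_arm([
  {"linear": [-0.003, 0.001, 0.03], "rot": [0, 0, 0], "claw": 0.5},
  {"linear": [-0.003, 0.001, 0.06], "rot": [0, 0, 0], "claw": 0.5},
  {"linear": [-0.003, 0.001, 0.09], "rot": [0, 0, 0], "claw": 0.5},
  {"linear": [-0.003, 0.001, 0.107], "rot": [0, 0, 0], "claw": 0.5},
  {"linear": [-0.003, 0.001, 0.11], "rot": [0, 0, 0], "claw": 0.5},
  {"linear": [-0.003, 0.001, 0.11], "rot": [0, 0, 0], "claw": 0.5},
  {"linear": [-0.003, 0.001, 0.11], "rot": [0, 0, 0], "claw": 0.5},
  {"linear": [-0.003, 0.001, 0.11], "rot": [0, 0, 0], "claw": 0.5},
])

```text
clock: 17.45
position: [614.7, -50.7, 104.2]
eef_rot: [3.129, -0.259, 0.012]
ft_force: [-0.3, -0.5, 0.2]
opening: 0.749
grasp_force: 0.0
```

```bash
python3 -c "
from plan import *
for i in range(4):viewer.read_camera('top')
plan([(614,-49.3,103,-9.5)])"
```

```text
t 17.65 at [613.8 -50.9 103.2] yaw -9.5 open 0.748 grip 0.0 ft [ 0.2 -0.3 -0. ]
(614, -49.3, 103, -9.5) lin [-0.0001, -0.0016, 0.0002] rot [0.0009, -0.0058, 0.0] rows 1
```

Call:
move_arm([
  {"linear": [0, -0.0015, 0], "rot": [0, 0, 0], "claw": 0.4},
  {"linear": [0, -0.0015, 0], "rot": [0, 0, 0], "claw": 0.2},
  {"linear": [0, -0.0015, 0], "rot": [0, 0, 0], "claw": -0.3},
  {"linear": [0, -0.0015, 0], "rot": [0, 0, 0], "claw": -0.3},
  {"linear": [0, -0.0015, 0], "rot": [0, 0, 0], "claw": -0.3},
  {"linear": [0, -0.0015, 0], "rot": [0, 0, 0], "claw": -0.3},
  {"linear": [0, -0.0015, 0], "rot": [0, 0, 0], "claw": -0.3},
])

```text
clock: 18.23
position: [613.4, -49.1, 102.0]
eef_rot: [3.13, -0.26, 0.006]
ft_force: [0.8, 2.0, 2.6]
opening: 0.46
grasp_force: 35.6
```

```bash
python3 -c "
from plan import *
plan([(614.5,-49.3,225,-9.5),(612,299.4,225,-9.5)])"
```

```text
t 18.23 at [613.4 -49.1 102. ] yaw -9.5 open 0.46 grip 35.6 ft [0.8 2.  2.6]
(614.5, -49.3, 225, -9.5) lin [0.0016, 0.0001, -0.123] rot [0.0005, -0.0037, -0.0] rows 3
(612, 299.4, 225, -9.5) lin [-0.06, -0.3435, 0.0] rot [0.0, 0.0, 0.0] rows 9
```

Call:
move_arm([
  {"linear": [0, 0, -0.02], "rot": [0, 0, 0], "claw": -0.3},
  {"linear": [0, 0, -0.05], "rot": [0, 0, 0], "claw": -0.3},
  {"linear": [0, 0, -0.085], "rot": [0, 0, 0], "claw": -0.3},
  {"linear": [0, 0, -0.115], "rot": [0, -0.003, 0], "claw": -0.3},
  {"linear": [0, 0, -0.123], "rot": [0, -0.003, 0], "claw": -0.3},
  {"linear": [0, 0, -0.123], "rot": [0, -0.003, 0], "claw": -0.3},
])

```text
clock: 18.73
position: [614.6, -49.6, 227.8]
eef_rot: [3.129, -0.26, 0.01]
ft_force: [0.7, 0.2, -1.1]
opening: 0.452
grasp_force: 35.7
```

Call:
move_arm([
  {"linear": [-0.004, -0.022, 0], "rot": [0, 0, 0], "claw": -0.3},
  {"linear": [-0.01, -0.058, 0], "rot": [0, 0, 0], "claw": -0.3},
  {"linear": [-0.017, -0.098, 0], "rot": [0, 0, 0], "claw": -0.3},
  {"linear": [-0.024, -0.138, 0], "rot": [0, 0, 0], "claw": -0.3},
  {"linear": [-0.031, -0.178, 0], "rot": [0, 0, 0], "claw": -0.3},
  {"linear": [-0.038, -0.218, 0], "rot": [0, 0, 0], "claw": -0.3},
  {"linear": [-0.045, -0.258, 0], "rot": [0, 0, 0], "claw": -0.3},
  {"linear": [-0.052, -0.298, 0], "rot": [0, 0, 0], "claw": -0.3},
])

```text
clock: 19.4
position: [608.3, 254.7, 220.2]
eef_rot: [3.127, -0.26, -0.009]
ft_force: [1.4, -0.4, -1.6]
opening: 0.456
grasp_force: 35.8
```

Call:
move_arm([
  {"linear": [-0.004, -0.025, 0], "rot": [0, 0, 0], "claw": -0.3},
  {"linear": [-0.008, -0.045, 0.005], "rot": [0, 0, 0], "claw": -0.3},
  {"linear": [-0.008, -0.045, 0.03], "rot": [0, 0, 0], "claw": -0.3},
  {"linear": [-0.008, -0.045, 0.06], "rot": [0, 0, 0], "claw": -0.3},
  {"linear": [-0.008, -0.045, 0.085], "rot": [0, 0, 0], "claw": -0.3},
  {"linear": [-0.008, -0.045, 0.1], "rot": [0, 0, 0], "claw": -0.3},
  {"linear": [-0.008, -0.045, 0.105], "rot": [0, 0, 0], "claw": -0.3},
  {"linear": [-0.008, -0.045, 0.105], "rot": [0, 0, 0], "claw": -0.3},
])

```text
clock: 20.07
position: [606.7, 297.8, 113.9]
eef_rot: [3.126, -0.26, -0.014]
ft_force: [0.6, -0.7, -1.7]
opening: 0.457
grasp_force: 35.9
```

```bash
python3 -c "
from plan import *
for i in range(5):viewer.read_camera('top')
plan([(612,299.4,104,-9.5)])"
```

```text
t 20.32 at [611.4 299.4 121.3] yaw -9.51 open 0.46 grip 35.9 ft [ 0.8  0.  -1.5]
(612, 299.4, 104, -9.5) lin [0.0005, -0.0001, 0.0173] rot [-0.0008, -0.0031, -0.0002] rows 1
```

Call:
move_arm([
  {"linear": [0, 0, 0.004], "rot": [0, -0.002, 0], "claw": -0.3},
  {"linear": [0, 0, 0.008], "rot": [0, -0.002, 0], "claw": -0.3},
  {"linear": [0, 0, 0.012], "rot": [0, -0.002, 0], "claw": -0.3},
  {"linear": [0, 0, 0.015], "rot": [0, -0.002, 0], "claw": -0.3},
  {"linear": [0, 0, 0.017], "rot": [0, -0.002, 0], "claw": -0.3},
  {"linear": [0, 0, 0.0175], "rot": [0, -0.002, 0], "claw": -0.3},
  {"linear": [0, 0, 0.0175], "rot": [0, -0.002, 0], "claw": -0.3},
])

```text
clock: 20.9
position: [610.4, 299.1, 104.2]
eef_rot: [3.13, -0.26, -0.002]
ft_force: [-4.0, -1.5, 7.8]
opening: 0.463
grasp_force: 36.9
```

```bash
python3 -c "
from plan import *
viewer.read_camera('top');plan([])"
```

```text
t 20.95 at [610.4 299.1 104.2] yaw -9.49 open 0.459 grip 36.9 ft [-3.4 -1.9  7.6]
```

Call:
move_arm([
  {"linear": [0, 0, 0], "rot": [0, 0, 0], "claw": 0.0},
  {"linear": [0, 0, 0], "rot": [0, 0, 0], "claw": 0.2},
  {"linear": [0, 0, 0], "rot": [0, 0, 0], "claw": 0.5},
  {"linear": [0, 0, 0], "rot": [0, 0, 0], "claw": 0.5},
  {"linear": [0, 0, 0], "rot": [0, 0, 0], "claw": 0.5},
])

```text
clock: 21.37
position: [610.1, 299.0, 101.6]
eef_rot: [3.13, -0.26, -0.004]
ft_force: [0.4, 0.0, -0.1]
opening: 0.749
grasp_force: 0.0
```

Call:
move_arm([
  {"linear": [0, 0, -0.02], "rot": [0, 0, 0], "claw": 0.5},
  {"linear": [0, 0, -0.055], "rot": [0, 0, 0], "claw": 0.5},
  {"linear": [0, 0, -0.09], "rot": [0, 0, 0], "claw": 0.5},
  {"linear": [0, 0, -0.12], "rot": [0, 0, 0], "claw": 0.5},
  {"linear": [0, 0, -0.12], "rot": [0, 0, 0], "claw": 0.5},
  {"linear": [0, 0, -0.12], "rot": [0, 0, 0], "claw": 0.5},
])

```text
clock: 21.87
position: [612.2, 299.8, 225.6]
eef_rot: [-3.129, 0.26, -0.007]
ft_force: [-0.4, 0.1, -0.5]
opening: 0.751
grasp_force: 0.0
```

Run:
```python
from plan import *
viewer.read_camera('top');c=viewer.read_camera('top')
for k in "little shepherd hooded angel".split():print(k,[(np.round(m["position"]).tolist(),round(m["confidence"],2)) for m in viewer.mark_of(c,k)[:4]])
cv2.imwrite("pics/t2.png",cv2.cvtColor(cv2.resize(c["color"][165:310,130:350],(800,528),interpolation=cv2.INTER_CUBIC),cv2.COLOR_RGB2BGR))
c=viewer.read_camera('scene')
print([(np.round(m["position"]).tolist(),round(m["confidence"],2)) for m in viewer.mark_of(c,"little")[:4]])
plan([(611,22,200,6)])
```

```text
little [([772.0, -138.0, -0.0], 0.85), ([611.0, 20.0, 8.0], 0.75), ([392.0, 117.0, -0.0], 0.6)]
shepherd [([432.0, 292.0, 10.0], 0.87), ([613.0, 20.0, 8.0], 0.17)]
hooded [([517.0, 293.0, 15.0], 0.7)]
angel [([615.0, 300.0, 7.0], 0.81)]
[([398.0, 123.0, 4.0], 0.8), ([614.0, 21.0, 8.0], 0.76), ([774.0, -136.0, 1.0], 0.64)]
t 22.27 at [609.7 298.9 220.3] yaw -9.5 open 0.753 grip 0.0 ft [ 0.2 -0.3 -0.7]
(611, 22, 200, 6) lin [0.047, 0.2728, 0.0207] rot [0.0015, 0.0045, -0.2705] rows 7
```

View pics/t2.png

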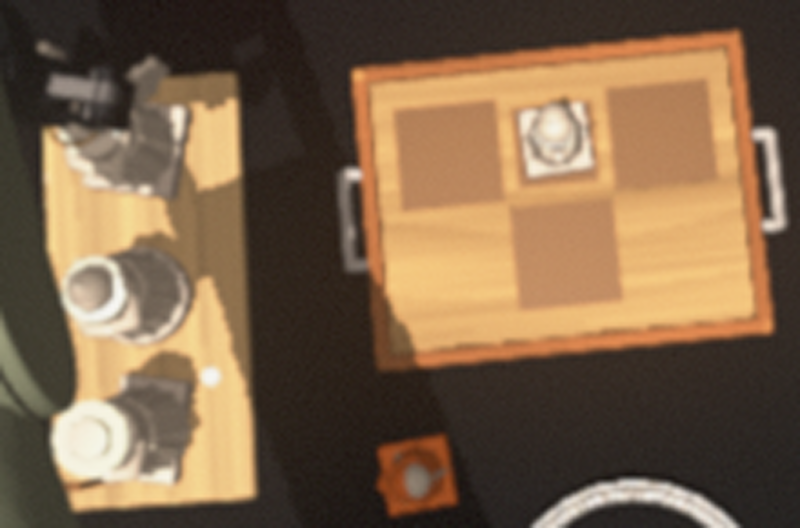

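All three tall figures stand on the board at about (120,140), (130,295) and (120,430). The little one is alone on the tray at (557,138), and the three papers are visible. I'll measure the papers and the little one.

Run:
```python
from plan import *
c=viewer.read_camera('top')
f=lambda L,z:ray(c,[((u+.5)/3.636+129.5,(v+.5)/3.641+164.5) for u,v in L],z)[:,:2]
for n,L,z in(("L",[(395,108),(497,100),(503,203),(402,211)],10),("R",[(607,88),(708,79),(717,182),(614,190)],10),("F",[(512,207),(612,199),(621,298),(520,308)],10),("little",[(517,110),(590,102),(596,170),(524,178)],24)):
    P=f(L,z);print(n,P.mean(0).round(1),np.linalg.norm(P-P[[1,2,3,0]],axis=1).round(),np.degrees(np.arctan2(*(P[0]-P[3]+P[1]-P[2])[::-1])).round(1),np.degrees(np.arctan2(*(P[0]-P[1]+P[3]-P[2])[::-1])).round(1))
```

```text
L [603.8  94.1] [68. 69. 67. 69.] 2.5 93.0
R [613.9 -47.7] [68. 69. 69. 69.] 2.5 93.2
F [536.9  17.9] [67. 66. 67. 67.] 3.3 93.6
little [610.4  22.1] [48. 45. 48. 45.] 3.9 94.8
```

Call:
move_arm([
  {"linear": [0.004, 0.022, 0], "rot": [0, 0, -0.03], "claw": 0.5},
  {"linear": [0.01, 0.06, 0], "rot": [0, 0, -0.07], "claw": 0.5},
  {"linear": [0.017, 0.1, 0], "rot": [0, 0, -0.12], "claw": 0.5},
  {"linear": [0.024, 0.14, 0.005], "rot": [0, 0, -0.17], "claw": 0.5},
  {"linear": [0.031, 0.18, 0.01], "rot": [0, 0, -0.21], "claw": 0.5},
  {"linear": [0.038, 0.22, 0.015], "rot": [0, 0, -0.24], "claw": 0.5},
  {"linear": [0.044, 0.252, 0.02], "rot": [0, 0, -0.265], "claw": 0.4},
  {"linear": [0.047, 0.273, 0.02], "rot": [0, 0.004, -0.27], "claw": 0.3},
])

```text
clock: 22.98
position: [610.9, 18.5, 200.6]
eef_rot: [3.136, 0.16, -0.0]
ft_force: [-0.1, -0.3, -0.7]
opening: 0.649
grasp_force: 0.0
```

Run:
```python
from plan import *
for i in range(6):viewer.read_camera('top')
plan([(611,22,47,6)])
```

```text
t 23.28 at [611.7  23.2 202.1] yaw 6.03 open 0.651 grip 0.0 ft [ 1.1 -0.2 -0.3]
(611, 22, 47, 6) lin [-0.0012, 0.0011, 0.1551] rot [0.0002, -0.0022, 0.0004] rows 4
```

Call:
move_arm([
  {"linear": [-0.002, 0.001, 0.03], "rot": [0, 0, 0], "claw": 0.3},
  {"linear": [-0.002, 0.001, 0.065], "rot": [0, 0, 0], "claw": 0.3},
  {"linear": [-0.002, 0.001, 0.1], "rot": [0, 0, 0], "claw": 0.3},
  {"linear": [-0.003, 0.001, 0.128], "rot": [0, 0, 0], "claw": 0.3},
  {"linear": [-0.004, 0.001, 0.147], "rot": [0, 0, 0], "claw": 0.3},
  {"linear": [-0.004, 0.001, 0.155], "rot": [0, 0, 0], "claw": 0.3},
  {"linear": [-0.004, 0.001, 0.155], "rot": [0, 0, 0], "claw": 0.3},
  {"linear": [-0.004, 0.001, 0.155], "rot": [0, 0, 0], "claw": 0.3},
])

```text
clock: 23.95
position: [608.8, 21.6, 47.7]
eef_rot: [3.136, 0.166, 0.005]
ft_force: [-0.8, 0.2, 0.3]
opening: 0.651
grasp_force: 0.0
```

Call:
move_arm([
  {"linear": [0, 0, 0], "rot": [0, 0, 0], "claw": 0.2},
  {"linear": [0, 0, 0], "rot": [0, 0, 0], "claw": 0.1},
  {"linear": [0, 0, 0], "rot": [0, 0, 0], "claw": 0},
], newtons=25)

```text
clock: 24.2
position: [609.6, 20.6, 49.0]
eef_rot: [3.136, 0.164, 0.009]
ft_force: [0.5, 0.2, -0.4]
opening: 0.498
grasp_force: 0.0
```

Run:
```python
from plan import *
viewer.read_camera('top')
plan([(611,22,47,6)])
```

```text
t 24.25 at [609.3  20.5  48.6] yaw 5.97 open 0.499 grip 0.0 ft [ 0.6 -1.2 -0.9]
(611, 22, 47, 6) lin [0.0018, -0.0013, 0.0017] rot [0.0014, -0.0048, -0.0005] rows 1
```

Call:
move_arm([
  {"linear": [0.0015, -0.001, 0.002], "rot": [0, 0, 0], "claw": 0},
  {"linear": [0.0015, -0.001, 0.002], "rot": [0, 0, 0], "claw": -0.2},
  {"linear": [0.0015, -0.001, 0.002], "rot": [0, 0, 0], "claw": -0.6},
  {"linear": [0.0015, -0.001, 0.002], "rot": [0, 0, 0], "claw": -0.6},
  {"linear": [0.0015, -0.001, 0.002], "rot": [0, 0, 0], "claw": -0.6},
  {"linear": [0.0015, -0.001, 0.002], "rot": [0, 0, 0], "claw": -0.6},
  {"linear": [0.0015, -0.001, 0.002], "rot": [0, 0, 0], "claw": -0.6},
  {"linear": [0.0015, -0.001, 0.002], "rot": [0, 0, 0], "claw": -0.6},
])

```text
clock: 24.92
position: [609.6, 21.9, 45.3]
eef_rot: [3.137, 0.164, 0.004]
ft_force: [-1.0, 1.3, 3.4]
opening: 0.312
grasp_force: 24.7
```

Run:
```python
from plan import *
viewer.read_camera('top')
plan([(610.5,22,200,6),(508.5,-296.5,200,6)])
```

```text
t 24.97 at [609.7  21.9  45.3] yaw 5.97 open 0.317 grip 24.7 ft [-0.5  1.1  4.4]
(610.5, 22, 200, 6) lin [0.0012, 0.0, -0.1547] rot [0.0006, -0.0023, -0.0006] rows 4
(508.5, -296.5, 200, 6) lin [-0.1347, 0.3061, 0.0] rot [0.0, 0.0, 0.0] rows 9
```

Call:
move_arm([
  {"linear": [0, 0, -0.02], "rot": [0, 0, 0], "claw": -0.6},
  {"linear": [0, 0, -0.05], "rot": [0, 0, 0], "claw": -0.6},
  {"linear": [0, 0, -0.09], "rot": [0, 0, 0], "claw": -0.6},
  {"linear": [0, 0, -0.125], "rot": [0, 0, 0], "claw": -0.6},
  {"linear": [0, 0, -0.148], "rot": [0, -0.002, 0], "claw": -0.6},
  {"linear": [0, 0, -0.155], "rot": [0, -0.002, 0], "claw": -0.6},
])

```text
clock: 25.47
position: [612.0, 21.2, 205.0]
eef_rot: [3.134, 0.163, 0.014]
ft_force: [0.1, 0.3, -0.9]
opening: 0.315
grasp_force: 24.6
```

Call:
move_arm([
  {"linear": [-0.009, 0.02, 0], "rot": [0, 0, 0], "claw": -0.6},
  {"linear": [-0.022, 0.05, 0], "rot": [0, 0, 0], "claw": -0.6},
  {"linear": [-0.038, 0.086, 0], "rot": [0, 0, 0], "claw": -0.6},
  {"linear": [-0.053, 0.121, 0], "rot": [0, 0, 0], "claw": -0.6},
  {"linear": [-0.068, 0.156, 0], "rot": [0, 0, 0], "claw": -0.6},
  {"linear": [-0.084, 0.191, 0], "rot": [0, 0, 0], "claw": -0.6},
  {"linear": [-0.1, 0.227, 0], "rot": [0, 0, 0], "claw": -0.6},
  {"linear": [-0.115, 0.262, 0], "rot": [0, 0, 0], "claw": -0.6},
])

```text
clock: 26.13
position: [519.8, -251.9, 197.6]
eef_rot: [-3.136, -0.163, 0.005]
ft_force: [0.8, -0.0, -0.2]
opening: 0.313
grasp_force: 24.6
```

Call:
move_arm([
  {"linear": [-0.012, 0.026, 0], "rot": [0, 0, 0], "claw": -0.6},
  {"linear": [-0.02, 0.044, 0.005], "rot": [0, 0, 0], "claw": -0.6},
  {"linear": [-0.02, 0.044, 0.025], "rot": [0, 0, 0], "claw": -0.6},
  {"linear": [-0.02, 0.044, 0.05], "rot": [0, 0, 0], "claw": -0.6},
  {"linear": [-0.02, 0.044, 0.07], "rot": [0, 0, 0], "claw": -0.6},
  {"linear": [-0.02, 0.044, 0.08], "rot": [0, 0, 0], "claw": -0.6},
  {"linear": [-0.02, 0.044, 0.08], "rot": [0, 0, 0], "claw": -0.6},
  {"linear": [-0.02, 0.044, 0.08], "rot": [0, 0, 0], "claw": -0.6},
])

```text
clock: 26.8
position: [505.9, -296.0, 118.8]
eef_rot: [-3.136, -0.164, 0.004]
ft_force: [-0.1, -0.3, -1.0]
opening: 0.316
grasp_force: 24.6
```

Run:
```python
from plan import *
for i in range(5):viewer.read_camera('top')
plan([(507.5,-296.5,95.3,6)])
```

```text
t 27.05 at [ 507.8 -297.2  121.9] yaw 5.99 open 0.31 grip 24.6 ft [-0.5 -0.7 -0.9]
(507.5, -296.5, 95.3, 6) lin [-0.0003, -0.0009, 0.0266] rot [0.0031, -0.0021, -0.0002] rows 1
```

Call:
move_arm([
  {"linear": [0, -0.001, 0.006], "rot": [0.003, -0.002, 0], "claw": -0.6},
  {"linear": [0, -0.001, 0.012], "rot": [0.003, -0.002, 0], "claw": -0.6},
  {"linear": [0, -0.001, 0.018], "rot": [0.003, -0.002, 0], "claw": -0.6},
  {"linear": [0, -0.001, 0.022], "rot": [0.003, -0.002, 0], "claw": -0.6},
  {"linear": [0, -0.001, 0.025], "rot": [0.003, -0.002, 0], "claw": -0.6},
  {"linear": [0, -0.001, 0.0265], "rot": [0.003, -0.002, 0], "claw": -0.6},
  {"linear": [0, -0.001, 0.0265], "rot": [0.003, -0.002, 0], "claw": -0.6},
  {"linear": [0, -0.001, 0.0265], "rot": [0.003, -0.002, 0], "claw": -0.6},
])

```text
clock: 27.72
position: [505.9, -295.2, 95.3]
eef_rot: [-3.134, -0.164, 0.007]
ft_force: [-5.6, 4.4, 10.2]
opening: 0.314
grasp_force: 26.5
```

Run:
```python
from plan import *
for i in range(2):viewer.read_camera('top')
plan([(507.5,-296.5,95.3,6)])
```

```text
t 27.82 at [ 505.9 -295.2   95.3] yaw 5.99 open 0.314 grip 26.5 ft [-4.5  3.  10.3]
(507.5, -296.5, 95.3, 6) lin [0.0015, 0.0015, -0.0] rot [-0.0036, 0.0041, -0.0003] rows 1
```

Call:
move_arm([
  {"linear": [0.001, 0.001, -0.001], "rot": [0, 0, 0], "claw": -0.6},
  {"linear": [0.001, 0.001, -0.001], "rot": [0, 0, 0], "claw": -0.2},
  {"linear": [0.001, 0.001, -0.001], "rot": [0, 0, 0], "claw": 0.1},
  {"linear": [0.001, 0.001, -0.001], "rot": [0, 0, 0], "claw": 0.4},
  {"linear": [0.001, 0.001, -0.001], "rot": [0, 0, 0], "claw": 0.4},
  {"linear": [0.001, 0.001, -0.001], "rot": [0, 0, 0], "claw": 0.4},
])

```text
clock: 28.32
position: [507.7, -296.5, 94.4]
eef_rot: [-3.135, -0.163, 0.004]
ft_force: [0.0, -0.4, 0.6]
opening: 0.697
grasp_force: 0.0
```

Call:
move_arm([
  {"linear": [0, 0, -0.02], "rot": [0, 0, 0], "claw": 0.4},
  {"linear": [0, 0, -0.055], "rot": [0, 0, 0], "claw": 0.5},
  {"linear": [0, 0, -0.09], "rot": [0, 0, 0], "claw": 0.5},
  {"linear": [0, 0, -0.12], "rot": [0, 0, 0], "claw": 0.5},
  {"linear": [0, 0, -0.135], "rot": [0, 0, 0], "claw": 0.5},
  {"linear": [0, 0, -0.135], "rot": [0, 0, 0], "claw": 0.5},
])

```text
clock: 28.82
position: [510.6, -298.8, 235.4]
eef_rot: [3.132, 0.163, 0.009]
ft_force: [0.6, 0.2, 0.8]
opening: 0.746
grasp_force: 0.0
```

Run:
```python
from plan import *
for i in range(5):c=viewer.read_camera('scene')
print([(np.round(m["position"]).tolist(),round(m["confidence"],2)) for m in viewer.mark_of(c,"little")[:4]])
cv2.imwrite('pics/s2.png',cv2.cvtColor(c['color'],cv2.COLOR_RGB2BGR))
plan([(300,100,235,-9.5),(610.2,299,230,-9.5),(610.2,299,104.2,-9.5)])
```

```text
[([771.0, -137.0, -1.0], 0.96), ([395.0, 119.0, 4.0], 0.93), ([510.0, -300.0, 58.0], 0.86)]
t 29.12 at [ 506.9 -296.   227.2] yaw 5.97 open 0.746 grip 0.0 ft [ 0.3 -0.6 -0.4]
(300, 100, 235, -9.5) lin [-0.1647, -0.4153, -0.0047] rot [-0.0047, 0.006, 0.2699] rows 11
(610.2, 299, 230, -9.5) lin [0.2731, -0.2475, 0.005] rot [0.0, 0.0, 0.0] rows 9
(610.2, 299, 104.2, -9.5) lin [0.0, 0.0, 0.1258] rot [0.0, 0.0, 0.0] rows 4
```

View pics/s2.png

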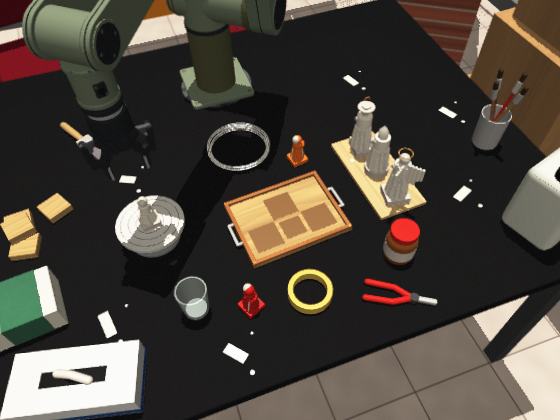

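The little one stands upright in the middle of the turntable at (148,215), and the three tall figures are on the board at (363,130), (377,155) and (403,180). Next I put the tall ones back, starting with the angel.

Call:
move_arm([
  {"linear": [0.007, -0.023, 0], "rot": [0, 0, 0.03], "claw": 0.5},
  {"linear": [0.018, -0.062, 0], "rot": [0, 0, 0.07], "claw": 0.5},
  {"linear": [0.029, -0.102, 0], "rot": [0, 0, 0.11], "claw": 0.5},
  {"linear": [0.04, -0.142, 0], "rot": [0, 0, 0.15], "claw": 0.5},
  {"linear": [0.051, -0.182, 0], "rot": [0, 0, 0.19], "claw": 0.5},
  {"linear": [0.062, -0.222, 0], "rot": [0, 0, 0.22], "claw": 0.5},
  {"linear": [0.073, -0.262, 0], "rot": [0, 0, 0.25], "claw": 0.5},
  {"linear": [0.084, -0.3, 0], "rot": [0, 0, 0.27], "claw": 0.5},
])

```text
clock: 29.78
position: [559.4, 12.6, 228.7]
eef_rot: [-3.129, 0.262, 0.008]
ft_force: [0.5, 0.3, 1.0]
opening: 0.749
grasp_force: 0.0
```

Run:
```python
from plan import *
for i in range(5):c=viewer.read_camera('scene')
plan([(610.2,299,225,-9.5)])
```

```text
t 30.03 at [559.7  10.2 229. ] yaw -9.45 open 0.75 grip 0.0 ft [ 1.1  0.3 -0.1]
(610.2, 299, 225, -9.5) lin [0.0024, -0.2931, 0.0042] rot [-0.0008, 0.0049, 0.0009] rows 8
```

Call:
move_arm([
  {"linear": [0, -0.025, 0], "rot": [0, 0, 0], "claw": 0.5},
  {"linear": [0, -0.065, 0], "rot": [0, 0, 0], "claw": 0.5},
  {"linear": [0, -0.105, 0], "rot": [0, 0, 0], "claw": 0.5},
  {"linear": [0.001, -0.145, 0.004], "rot": [0, 0, 0], "claw": 0.5},
  {"linear": [0.002, -0.185, 0.004], "rot": [0, 0, 0], "claw": 0.5},
  {"linear": [0.0025, -0.225, 0.004], "rot": [0, 0, 0], "claw": 0.5},
  {"linear": [0.0025, -0.265, 0.004], "rot": [0, 0, 0], "claw": 0.5},
  {"linear": [0.0025, -0.293, 0.004], "rot": [0, 0.004, 0], "claw": 0.5},
])

```text
clock: 30.7
position: [612.0, 299.8, 225.7]
eef_rot: [-3.129, 0.262, -0.001]
ft_force: [1.1, 0.2, 0.1]
opening: 0.75
grasp_force: 0.0
```

Run:
```python
from plan import *
for i in range(6):c=viewer.read_camera('scene')
plan([(610.2,299,103.5,-9.5)])
```

```text
t 31.0 at [611.6 296.4 226.1] yaw -9.65 open 0.748 grip 0.0 ft [-0.1 -0.  -0.4]
(610.2, 299, 103.5, -9.5) lin [-0.0019, -0.0023, 0.1226] rot [-0.0003, -0.0006, -0.0027] rows 3
```

Call:
move_arm([
  {"linear": [-0.003, -0.002, 0.025], "rot": [0, 0, 0], "claw": 0.5},
  {"linear": [-0.003, -0.002, 0.055], "rot": [0, 0, 0], "claw": 0.5},
  {"linear": [-0.003, -0.002, 0.085], "rot": [0, 0, 0], "claw": 0.5},
  {"linear": [-0.003, -0.002, 0.108], "rot": [0, 0, 0], "claw": 0.5},
  {"linear": [-0.003, -0.002, 0.119], "rot": [0, 0, 0], "claw": 0.5},
  {"linear": [-0.003, -0.002, 0.1225], "rot": [0, 0, 0], "claw": 0.5},
  {"linear": [-0.003, -0.002, 0.1225], "rot": [0, 0, 0], "claw": 0.5},
  {"linear": [-0.003, -0.002, 0.1225], "rot": [0, 0, 0], "claw": 0.5},
])

```text
clock: 31.67
position: [610.2, 301.2, 106.1]
eef_rot: [-3.128, 0.262, -0.007]
ft_force: [-0.1, -0.1, 0.8]
opening: 0.75
grasp_force: 0.0
```

Run:
```python
from plan import *
for i in range(5):c=viewer.read_camera('scene')
plan([(610.4,299,104.2,-9.5)])
```

```text
t 31.92 at [609.7 301.9 106. ] yaw -9.49 open 0.75 grip 0.0 ft [0.6 0.2 0. ]
(610.4, 299, 104.2, -9.5) lin [0.0011, 0.0028, 0.0018] rot [-0.003, -0.004, 0.0001] rows 1
```

Call:
move_arm([
  {"linear": [0.001, 0.003, 0.002], "rot": [-0.002, -0.003, 0], "claw": 0.4},
  {"linear": [0.001, 0.003, 0.002], "rot": [-0.002, -0.003, 0], "claw": 0.3},
  {"linear": [0.001, 0.003, 0.002], "rot": [-0.002, -0.003, 0], "claw": 0.1},
  {"linear": [0.001, 0.003, 0.002], "rot": [-0.002, -0.003, 0], "claw": -0.3},
  {"linear": [0.001, 0.003, 0.002], "rot": [-0.002, -0.003, 0], "claw": -0.3},
  {"linear": [0.001, 0.003, 0.002], "rot": [-0.002, -0.003, 0], "claw": -0.3},
  {"linear": [0.001, 0.003, 0.002], "rot": [-0.002, -0.003, 0], "claw": -0.3},
  {"linear": [0.001, 0.003, 0.002], "rot": [-0.002, -0.003, 0], "claw": -0.3},
], newtons=35)

```text
clock: 32.58
position: [609.3, 298.6, 102.3]
eef_rot: [-3.131, 0.26, 0.002]
ft_force: [-0.3, 0.2, -0.7]
opening: 0.456
grasp_force: 35.4
```

Run:
```python
from plan import *
c=viewer.read_camera('scene')
plan([(611,299,225,-9.5),(613.4,-49,225,-9.5)])
```

```text
t 32.63 at [609.3 298.6 102.2] yaw -9.5 open 0.461 grip 35.4 ft [ 0.   0.6 -0.4]
(611, 299, 225, -9.5) lin [0.0014, -0.0006, -0.1228] rot [0.0, 0.0015, 0.0001] rows 3
(613.4, -49, 225, -9.5) lin [0.0598, 0.3428, 0.0] rot [0.0, 0.0, 0.0] rows 9
```

Call:
move_arm([
  {"linear": [0, 0, -0.02], "rot": [0, 0, 0], "claw": -0.3},
  {"linear": [0, 0, -0.05], "rot": [0, 0, 0], "claw": -0.3},
  {"linear": [0, 0, -0.085], "rot": [0, 0, 0], "claw": -0.3},
  {"linear": [0, 0, -0.115], "rot": [0, 0, 0], "claw": -0.3},
  {"linear": [0, 0, -0.123], "rot": [0, 0, 0], "claw": -0.3},
  {"linear": [0, 0, -0.123], "rot": [0, 0, 0], "claw": -0.3},
])

```text
clock: 33.13
position: [611.4, 298.9, 229.0]
eef_rot: [-3.129, 0.26, -0.008]
ft_force: [0.6, -0.0, -1.2]
opening: 0.458
grasp_force: 35.8
```

Call:
move_arm([
  {"linear": [0.004, 0.022, 0], "rot": [0, 0, 0], "claw": -0.3},
  {"linear": [0.01, 0.058, 0], "rot": [0, 0, 0], "claw": -0.3},
  {"linear": [0.017, 0.098, 0], "rot": [0, 0, 0], "claw": -0.3},
  {"linear": [0.024, 0.138, 0], "rot": [0, 0, 0], "claw": -0.3},
  {"linear": [0.031, 0.178, 0], "rot": [0, 0, 0], "claw": -0.3},
  {"linear": [0.038, 0.218, 0], "rot": [0, 0, 0], "claw": -0.3},
  {"linear": [0.045, 0.258, 0], "rot": [0, 0, 0], "claw": -0.3},
  {"linear": [0.052, 0.296, 0], "rot": [0, 0, 0], "claw": -0.3},
])

```text
clock: 33.8
position: [609.4, -4.1, 221.4]
eef_rot: [3.13, -0.26, -0.013]
ft_force: [0.6, -0.4, -0.9]
opening: 0.459
grasp_force: 35.9
```

Call:
move_arm([
  {"linear": [0.004, 0.025, 0], "rot": [0, 0, 0], "claw": -0.3},
  {"linear": [0.008, 0.047, 0.005], "rot": [0, 0, 0], "claw": -0.3},
  {"linear": [0.008, 0.047, 0.03], "rot": [0, 0, 0], "claw": -0.3},
  {"linear": [0.008, 0.047, 0.06], "rot": [0, 0, 0], "claw": -0.3},
  {"linear": [0.008, 0.047, 0.085], "rot": [0, 0, 0], "claw": -0.3},
  {"linear": [0.008, 0.047, 0.1], "rot": [0, 0, 0], "claw": -0.3},
  {"linear": [0.008, 0.047, 0.105], "rot": [0, 0, 0], "claw": -0.3},
  {"linear": [0.008, 0.047, 0.105], "rot": [0, 0, 0], "claw": -0.3},
])

```text
clock: 34.47
position: [608.3, -49.1, 115.4]
eef_rot: [-3.13, 0.26, 0.017]
ft_force: [-0.7, -0.4, -1.5]
opening: 0.457
grasp_force: 35.8
```

Run:
```python
from plan import *
for i in range(6):c=viewer.read_camera('top')
plan([(612.3,-49.1,100.1,-9.5)])
```

```text
t 34.77 at [613.  -50.  121.9] yaw -9.49 open 0.458 grip 35.9 ft [ 0.5 -0.2 -2.1]
(612.3, -49.1, 100.1, -9.5) lin [-0.0009, -0.0007, 0.0218] rot [0.0006, -0.0016, 0.0002] rows 1
```

Call:
move_arm([
  {"linear": [-0.001, -0.001, 0.005], "rot": [0, -0.002, 0], "claw": -0.3},
  {"linear": [-0.001, -0.001, 0.01], "rot": [0, -0.002, 0], "claw": -0.3},
  {"linear": [-0.001, -0.001, 0.014], "rot": [0, -0.002, 0], "claw": -0.3},
  {"linear": [-0.001, -0.001, 0.017], "rot": [0, -0.002, 0], "claw": -0.3},
  {"linear": [-0.001, -0.001, 0.018], "rot": [0, -0.002, 0], "claw": -0.3},
  {"linear": [-0.001, -0.001, 0.018], "rot": [0, -0.002, 0], "claw": -0.3},
])

```text
clock: 35.27
position: [610.5, -48.5, 101.5]
eef_rot: [-3.131, 0.26, 0.008]
ft_force: [0.7, 0.2, -1.4]
opening: 0.457
grasp_force: 35.9
```

Run:
```python
from plan import *
for i in range(4):c=viewer.read_camera('top')
plan([(612.3,-49.1,100.1,-9.5)])
```

```text
t 35.47 at [611.2 -48.7 102.5] yaw -9.5 open 0.459 grip 35.9 ft [ 0.4 -0.7 -1. ]
(612.3, -49.1, 100.1, -9.5) lin [0.0011, 0.0002, 0.0024] rot [0.0004, 0.0031, -0.0] rows 1
```

Call:
move_arm([
  {"linear": [0.001, 0, 0.001], "rot": [0, 0.002, 0], "claw": -0.3},
  {"linear": [0.001, 0, 0.002], "rot": [0, 0.002, 0], "claw": -0.3},
  {"linear": [0.001, 0, 0.0025], "rot": [0, 0.002, 0], "claw": -0.3},
  {"linear": [0.001, 0, 0.0025], "rot": [0, 0.002, 0], "claw": -0.3},
  {"linear": [0.001, 0, 0.0025], "rot": [0, 0.002, 0], "claw": -0.3},
])

```text
clock: 35.88
position: [612.3, -48.9, 100.2]
eef_rot: [3.13, -0.26, -0.001]
ft_force: [-0.1, -0.6, -0.2]
opening: 0.459
grasp_force: 36.1
```

Run:
```python
from plan import *
for i in range(3):c=viewer.read_camera('top')
plan([(612.3,-49.1,100.1,-9.5)])
```

```text
t 36.03 at [612.4 -48.9 100.2] yaw -9.5 open 0.459 grip 36.1 ft [-0.6  0.3  1.5]
(612.3, -49.1, 100.1, -9.5) lin [-0.0, 0.0002, 0.0001] rot [0.0004, 0.0007, 0.0001] rows 1
```

Call:
move_arm([
  {"linear": [0, 0, 0], "rot": [0, 0, 0], "claw": 0.0},
  {"linear": [0, 0, 0], "rot": [0, 0, 0], "claw": 0.2},
  {"linear": [0, 0, 0], "rot": [0, 0, 0], "claw": 0.5},
  {"linear": [0, 0, 0], "rot": [0, 0, 0], "claw": 0.5},
  {"linear": [0, 0, 0], "rot": [0, 0, 0], "claw": 0.5},
])

```text
clock: 36.45
position: [611.9, -48.8, 99.7]
eef_rot: [3.131, -0.26, -0.003]
ft_force: [0.5, 0.3, 0.4]
opening: 0.751
grasp_force: 0.0
```

Call:
move_arm([
  {"linear": [0, 0, -0.02], "rot": [0, 0, 0], "claw": 0.5},
  {"linear": [0, 0, -0.055], "rot": [0, 0, 0], "claw": 0.5},
  {"linear": [0, 0, -0.09], "rot": [0, 0, 0], "claw": 0.5},
  {"linear": [0, 0, -0.12], "rot": [0, 0, 0], "claw": 0.5},
  {"linear": [0, 0, -0.128], "rot": [0, 0, 0], "claw": 0.5},
  {"linear": [0, 0, -0.128], "rot": [0, 0, 0], "claw": 0.5},
])

```text
clock: 36.95
position: [614.6, -49.3, 232.0]
eef_rot: [3.129, -0.26, 0.01]
ft_force: [0.1, 0.6, 0.2]
opening: 0.746
grasp_force: 0.0
```

Run:
```python
from plan import *
for i in range(6):c=viewer.read_camera('top')
plan([(520,295,230,4)])
```

```text
t 37.25 at [610.8 -48.5 224.9] yaw -9.5 open 0.749 grip 0.0 ft [-1.   0.1  0.1]
(520, 295, 230, 4) lin [-0.1462, -0.3238, -0.0042] rot [-0.0006, 0.0065, -0.2357] rows 9
```

Call:
move_arm([
  {"linear": [-0.01, -0.023, 0], "rot": [0, 0, -0.02], "claw": 0.5},
  {"linear": [-0.026, -0.058, 0], "rot": [0, 0, -0.05], "claw": 0.5},
  {"linear": [-0.042, -0.094, 0], "rot": [0, 0, -0.09], "claw": 0.5},
  {"linear": [-0.058, -0.13, 0], "rot": [0, 0, -0.13], "claw": 0.5},
  {"linear": [-0.074, -0.166, 0], "rot": [0, 0, -0.17], "claw": 0.5},
  {"linear": [-0.09, -0.202, 0], "rot": [0, 0, -0.2], "claw": 0.5},
  {"linear": [-0.106, -0.238, 0], "rot": [0, 0, -0.22], "claw": 0.5},
  {"linear": [-0.122, -0.272, 0], "rot": [0, 0.004, -0.236], "claw": 0.5},
])

```text
clock: 37.92
position: [535.4, 241.4, 226.3]
eef_rot: [3.139, 0.112, -0.0]
ft_force: [1.0, 0.8, 0.3]
opening: 0.748
grasp_force: 0.0
```

Run:
```python
from plan import *
for i in range(4):c=viewer.read_camera('top')
plan([(520,295,220,4)])
```

```text
t 38.12 at [535.7 240.3 226.4] yaw 4.17 open 0.747 grip 0.0 ft [-0.6 -0.1 -0.2]
(520, 295, 220, 4) lin [-0.0117, -0.0557, 0.0063] rot [0.0017, 0.0, 0.003] rows 2
```

Call:
move_arm([
  {"linear": [-0.005, -0.025, 0.003], "rot": [0, 0, 0.003], "claw": 0.5},
  {"linear": [-0.01, -0.048, 0.006], "rot": [0, 0, 0.003], "claw": 0.5},
  {"linear": [-0.013, -0.0555, 0.006], "rot": [0, 0, 0.003], "claw": 0.5},
  {"linear": [-0.013, -0.0555, 0.006], "rot": [0, 0, 0.003], "claw": 0.5},
  {"linear": [-0.013, -0.0555, 0.006], "rot": [0, 0, 0.003], "claw": 0.5},
  {"linear": [-0.013, -0.0555, 0.006], "rot": [0, 0, 0.003], "claw": 0.5},
])

```text
clock: 38.62
position: [520.6, 292.5, 221.7]
eef_rot: [3.139, 0.103, 0.004]
ft_force: [-0.3, 0.1, -0.4]
opening: 0.75
grasp_force: 0.0
```

Call:
move_arm([
  {"linear": [0, 0, 0.025], "rot": [0, 0, 0], "claw": 0.5},
  {"linear": [0, 0, 0.055], "rot": [0, 0, 0], "claw": 0.5},
  {"linear": [0, 0, 0.085], "rot": [0, 0, 0], "claw": 0.5},
  {"linear": [0, 0, 0.1], "rot": [0, 0, 0], "claw": 0.5},
  {"linear": [0, 0, 0.108], "rot": [0, 0, 0], "claw": 0.5},
  {"linear": [0, 0, 0.11], "rot": [0, 0, 0], "claw": 0.5},
  {"linear": [0, 0, 0.11], "rot": [0, 0, 0], "claw": 0.5},
  {"linear": [0, 0, 0.11], "rot": [0, 0, 0], "claw": 0.5},
])

```text
clock: 39.28
position: [521.7, 294.1, 113.5]
eef_rot: [-3.139, -0.104, -0.008]
ft_force: [-0.4, -0.3, 0.5]
opening: 0.75
grasp_force: 0.0
```

Run:
```python
from plan import *
for i in range(4):c=viewer.read_camera('top')
plan([(520.2,294.9,107.5,4)])
```

```text
t 39.48 at [521.2 294.4 113.4] yaw 3.85 open 0.755 grip 0.0 ft [-0.1 -0.2 -0.5]
(520.2, 294.9, 107.5, 4) lin [-0.001, -0.0006, 0.0059] rot [-0.0003, -0.0051, -0.0026] rows 1
```

Call:
move_arm([
  {"linear": [-0.001, -0.0005, 0.003], "rot": [0, -0.003, -0.0025], "claw": 0.5},
  {"linear": [-0.001, -0.0005, 0.005], "rot": [0, -0.003, -0.0025], "claw": 0.4},
  {"linear": [-0.001, -0.0005, 0.005], "rot": [0, -0.003, -0.0025], "claw": 0.2},
  {"linear": [-0.001, -0.0005, 0.005], "rot": [0, -0.003, -0.0025], "claw": -0.3},
  {"linear": [-0.001, -0.0005, 0.005], "rot": [0, -0.003, -0.0025], "claw": -0.3},
  {"linear": [-0.001, -0.0005, 0.005], "rot": [0, -0.003, -0.0025], "claw": -0.3},
  {"linear": [-0.001, -0.0005, 0.005], "rot": [0, -0.003, -0.0025], "claw": -0.3},
  {"linear": [-0.001, -0.0005, 0.005], "rot": [0, -0.003, -0.0025], "claw": -0.3},
])

```text
clock: 40.15
position: [519.0, 294.7, 106.7]
eef_rot: [-3.14, -0.109, 0.001]
ft_force: [-0.8, 1.6, -0.9]
opening: 0.461
grasp_force: 35.5
```

Run:
```python
from plan import *
for i in range(2):c=viewer.read_camera('top')
plan([(520.2,294.9,225,4),(540.5,16.4,225,4)])
```

```text
t 40.25 at [519.  294.6 106.7] yaw 3.99 open 0.454 grip 35.5 ft [-0.2  1.7  0.2]
(520.2, 294.9, 225, 4) lin [0.0011, -0.0002, -0.1183] rot [0.0002, 0.0009, -0.0001] rows 3
(540.5, 16.4, 225, 4) lin [0.0008, 0.2792, 0.0] rot [0.0, 0.0, 0.0] rows 7
```

Call:
move_arm([
  {"linear": [0, 0, -0.02], "rot": [0, 0, 0], "claw": -0.3},
  {"linear": [0, 0, -0.05], "rot": [0, 0, 0], "claw": -0.3},
  {"linear": [0, 0, -0.085], "rot": [0, 0, 0], "claw": -0.3},
  {"linear": [0, 0, -0.11], "rot": [0, 0, 0], "claw": -0.3},
  {"linear": [0, 0, -0.118], "rot": [0, 0, 0], "claw": -0.3},
])

```text
clock: 40.67
position: [521.7, 295.1, 229.7]
eef_rot: [-3.138, -0.109, -0.012]
ft_force: [0.9, 0.2, -2.0]
opening: 0.458
grasp_force: 36.2
```

Call:
move_arm([
  {"linear": [0, 0.022, 0], "rot": [0, 0, 0], "claw": -0.3},
  {"linear": [0, 0.058, 0], "rot": [0, 0, 0], "claw": -0.3},
  {"linear": [0, 0.098, 0], "rot": [0, 0, 0], "claw": -0.3},
  {"linear": [0, 0.138, 0], "rot": [0, 0, 0], "claw": -0.3},
  {"linear": [0, 0.178, 0], "rot": [0, 0, 0], "claw": -0.3},
  {"linear": [0, 0.218, 0], "rot": [0, 0, 0], "claw": -0.3},
  {"linear": [0, 0.255, 0], "rot": [0, 0, 0], "claw": -0.3},
  {"linear": [0, 0.278, 0], "rot": [0, 0, 0], "claw": -0.3},
])

```text
clock: 41.33
position: [537.2, 13.3, 222.8]
eef_rot: [3.137, 0.105, -0.007]
ft_force: [0.9, 0.7, -2.9]
opening: 0.458
grasp_force: 36.3
```

Call:
move_arm([
  {"linear": [0, 0, 0.02], "rot": [0, 0, 0], "claw": -0.3},
  {"linear": [0, 0, 0.045], "rot": [0, 0, 0], "claw": -0.3},
  {"linear": [0, 0, 0.07], "rot": [0, 0, 0], "claw": -0.3},
  {"linear": [0, 0, 0.09], "rot": [0, 0, 0], "claw": -0.3},
  {"linear": [0, 0, 0.096], "rot": [0, 0, 0], "claw": -0.3},
  {"linear": [0, 0, 0.1], "rot": [0, 0, 0], "claw": -0.3},
  {"linear": [0, 0, 0.1], "rot": [0, 0, 0], "claw": -0.3},
  {"linear": [0, 0, 0.1], "rot": [0, 0, 0], "claw": -0.3},
])

```text
clock: 42.0
position: [539.2, 17.1, 125.7]
eef_rot: [3.139, 0.11, 0.001]
ft_force: [0.5, 0.1, -3.5]
opening: 0.46
grasp_force: 36.5
```

```bash
python3 -c "
from plan import *
for i in range(5): viewer.read_camera('top')
plan([(539.3,17.5,104.6,4)])
"
```

```text
t 42.25 at [539.4  17.1 126.1] yaw 4.0 open 0.457 grip 36.5 ft [-0.5 -0.2 -3.7]
(539.3, 17.5, 104.6, 4) lin [-0.0001, -0.0004, 0.0215] rot [0.001, -0.0016, 0.0001] rows 1
```

Call:
move_arm([
  {"linear": [0, 0, 0.005], "rot": [0, 0, 0], "claw": -0.3},
  {"linear": [0, 0, 0.01], "rot": [0, 0, 0], "claw": -0.3},
  {"linear": [0, 0, 0.014], "rot": [0, 0, 0], "claw": -0.3},
  {"linear": [0, 0, 0.017], "rot": [0, 0, 0], "claw": -0.3},
  {"linear": [0, 0, 0.018], "rot": [0, 0, 0], "claw": -0.3},
  {"linear": [0, 0, 0.018], "rot": [0, 0, 0], "claw": -0.3},
])

```text
clock: 42.75
position: [538.0, 17.2, 106.1]
eef_rot: [3.139, 0.109, -0.003]
ft_force: [-0.1, 0.6, -2.8]
opening: 0.454
grasp_force: 36.5
```

Run:
```python
from plan import *
for i in range(4):c=viewer.read_camera('top')
plan([(539.3,17.5,104.6,4)])
```

```text
t 42.95 at [538.8  17.1 107.1] yaw 4.0 open 0.458 grip 36.5 ft [ 1.4 -0.6 -2.3]
(539.3, 17.5, 104.6, 4) lin [0.0006, -0.0004, 0.0025] rot [0.0006, 0.0002, -0.0001] rows 1
```

Call:
move_arm([
  {"linear": [0.0005, -0.0005, 0.001], "rot": [0, 0, 0], "claw": -0.3},
  {"linear": [0.0005, -0.0005, 0.002], "rot": [0, 0, 0], "claw": -0.3},
  {"linear": [0.0005, -0.0005, 0.0027], "rot": [0, 0, 0], "claw": -0.3},
  {"linear": [0.0005, -0.0005, 0.0027], "rot": [0, 0, 0], "claw": -0.3},
  {"linear": [0.0005, -0.0005, 0.0027], "rot": [0, 0, 0], "claw": -0.3},
])

```text
clock: 43.37
position: [539.3, 17.7, 104.6]
eef_rot: [3.139, 0.109, 0.0]
ft_force: [0.2, 0.6, -0.1]
opening: 0.455
grasp_force: 36.6
```

Run:
```python
from plan import *
for i in range(3):c=viewer.read_camera('top')
plan([(539.3,17.5,104.6,4)])
```

```text
t 43.52 at [539.3  17.7 104.6] yaw 3.99 open 0.457 grip 36.7 ft [0.3 0.8 0.5]
(539.3, 17.5, 104.6, 4) lin [-0.0, 0.0002, 0.0] rot [0.0005, -0.0001, -0.0001] rows 1
```

Release, lift, and go for the shepherd.

Call:
move_arm([
  {"linear": [0, 0, 0], "rot": [0, 0, 0], "claw": 0.0},
  {"linear": [0, 0, 0], "rot": [0, 0, 0], "claw": 0.2},
  {"linear": [0, 0, 0], "rot": [0, 0, 0], "claw": 0.5},
  {"linear": [0, 0, 0], "rot": [0, 0, 0], "claw": 0.5},
  {"linear": [0, 0, 0], "rot": [0, 0, 0], "claw": 0.5},
])

```text
clock: 43.93
position: [539.1, 17.6, 104.3]
eef_rot: [3.139, 0.109, -0.001]
ft_force: [-0.3, -0.4, -0.9]
opening: 0.748
grasp_force: 0.0
```

Call:
move_arm([
  {"linear": [0, 0, -0.02], "rot": [0, 0, 0], "claw": 0.5},
  {"linear": [0, 0, -0.055], "rot": [0, 0, 0], "claw": 0.5},
  {"linear": [0, 0, -0.09], "rot": [0, 0, 0], "claw": 0.5},
  {"linear": [0, 0, -0.12], "rot": [0, 0, 0], "claw": 0.5},
  {"linear": [0, 0, -0.125], "rot": [0, 0, 0], "claw": 0.5},
  {"linear": [0, 0, -0.125], "rot": [0, 0, 0], "claw": 0.5},
])

```text
clock: 44.43
position: [541.2, 17.4, 232.8]
eef_rot: [3.138, 0.109, 0.01]
ft_force: [-0.1, -0.2, 0.3]
opening: 0.751
grasp_force: 0.0
```

Run:
```python
from plan import *
for i in range(6):c=viewer.read_camera('top')
plan([(433.5,289.6,225,-6)])
```

```text
t 44.73 at [537.7  17.9 227. ] yaw 3.99 open 0.747 grip 0.0 ft [ 0.6 -0.4  0.1]
(433.5, 289.6, 225, -6) lin [-0.0851, -0.2783, 0.0025] rot [0.0001, 0.0049, 0.1743] rows 7
```

Call:
move_arm([
  {"linear": [-0.008, -0.025, 0], "rot": [0, 0, 0.02], "claw": 0.5},
  {"linear": [-0.02, -0.064, 0], "rot": [0, 0, 0.04], "claw": 0.5},
  {"linear": [-0.032, -0.104, 0], "rot": [0, 0, 0.07], "claw": 0.5},
  {"linear": [-0.044, -0.144, 0], "rot": [0, 0, 0.1], "claw": 0.5},
  {"linear": [-0.056, -0.184, 0.002], "rot": [0, 0, 0.13], "claw": 0.5},
  {"linear": [-0.068, -0.223, 0.002], "rot": [0, 0, 0.155], "claw": 0.5},
  {"linear": [-0.079, -0.257, 0.002], "rot": [0, 0, 0.174], "claw": 0.5},
  {"linear": [-0.085, -0.278, 0.002], "rot": [0, 0.003, 0.174], "claw": 0.5},
])

```text
clock: 45.4
position: [432.4, 291.8, 225.8]
eef_rot: [3.137, -0.16, -0.001]
ft_force: [0.4, -0.7, -0.6]
opening: 0.749
grasp_force: 0.0
```

Run:
```python
from plan import *
for i in range(6):c=viewer.read_camera('top')
plan([(433.5,289.6,106,-6)])
```

```text
t 45.7 at [435.1 288.1 226.4] yaw -6.03 open 0.75 grip 0.0 ft [-0.5 -0.   0.4]
(433.5, 289.6, 106, -6) lin [-0.0019, -0.0015, 0.1204] rot [0.0015, -0.0015, -0.0006] rows 3
```

Call:
move_arm([
  {"linear": [-0.003, -0.0015, 0.025], "rot": [0, 0, 0], "claw": 0.5},
  {"linear": [-0.003, -0.0015, 0.055], "rot": [0, 0, 0], "claw": 0.5},
  {"linear": [-0.003, -0.0015, 0.085], "rot": [0, 0, 0], "claw": 0.5},
  {"linear": [-0.003, -0.0015, 0.107], "rot": [0, 0, 0], "claw": 0.5},
  {"linear": [-0.003, -0.0015, 0.117], "rot": [0, 0, 0], "claw": 0.5},
  {"linear": [-0.003, -0.0015, 0.119], "rot": [0, 0, 0], "claw": 0.5},
  {"linear": [-0.003, -0.0015, 0.119], "rot": [0, 0, 0], "claw": 0.5},
  {"linear": [-0.003, -0.0015, 0.119], "rot": [0, 0, 0], "claw": 0.5},
])

```text
clock: 46.37
position: [433.9, 291.0, 109.6]
eef_rot: [-3.136, 0.165, -0.008]
ft_force: [0.3, 0.2, -0.9]
opening: 0.752
grasp_force: 0.0
```

Run:
```python
from plan import *
for i in range(4):c=viewer.read_camera('top')
plan([(433.6,289.6,105.5,-6)])
```

```text
t 46.57 at [433.5 291.4 109.7] yaw -5.98 open 0.751 grip 0.0 ft [-0.9  0.1 -0.3]
(433.6, 289.6, 105.5, -6) lin [0.0002, 0.0017, 0.0042] rot [-0.0012, -0.0051, 0.0004] rows 1
```

Call:
move_arm([
  {"linear": [0, 0.0015, 0.002], "rot": [-0.001, -0.003, 0], "claw": 0.5},
  {"linear": [0, 0.0015, 0.0035], "rot": [-0.001, -0.003, 0], "claw": 0.4},
  {"linear": [0, 0.0015, 0.0035], "rot": [-0.001, -0.003, 0], "claw": 0.2},
  {"linear": [0, 0.0015, 0.0035], "rot": [-0.001, -0.003, 0], "claw": -0.3},
  {"linear": [0, 0.0015, 0.0035], "rot": [-0.001, -0.003, 0], "claw": -0.3},
  {"linear": [0, 0.0015, 0.0035], "rot": [-0.001, -0.003, 0], "claw": -0.3},
  {"linear": [0, 0.0015, 0.0035], "rot": [-0.001, -0.003, 0], "claw": -0.3},
  {"linear": [0, 0.0015, 0.0035], "rot": [-0.001, -0.003, 0], "claw": -0.3},
])

```text
clock: 47.23
position: [432.3, 289.5, 104.7]
eef_rot: [3.136, -0.164, -0.001]
ft_force: [0.6, 0.7, -1.2]
opening: 0.458
grasp_force: 35.6
```

Run:
```python
from plan import *
for i in range(2):c=viewer.read_camera('top')
plan([(434,289.6,230,-6),(606,94.5,230,-6)])
```

```text
t 47.33 at [432.3 289.5 104.7] yaw -5.98 open 0.457 grip 35.6 ft [-0.   0.3 -0.3]
(434, 289.6, 230, -6) lin [0.0016, -0.0001, -0.1253] rot [0.001, 0.0004, 0.0004] rows 4
(606, 94.5, 230, -6) lin [0.1915, 0.1761, 0.0] rot [0.0, 0.0, 0.0] rows 7
```

Call:
move_arm([
  {"linear": [0, 0, -0.02], "rot": [0, 0, 0], "claw": -0.3},
  {"linear": [0, 0, -0.05], "rot": [0, 0, 0], "claw": -0.3},
  {"linear": [0, 0, -0.085], "rot": [0, 0, 0], "claw": -0.3},
  {"linear": [0, 0, -0.115], "rot": [0, 0, 0], "claw": -0.3},
  {"linear": [0, 0, -0.125], "rot": [0, 0, 0], "claw": -0.3},
])

```text
clock: 47.75
position: [434.5, 290.5, 234.4]
eef_rot: [-3.135, 0.163, -0.01]
ft_force: [1.9, 0.4, -1.1]
opening: 0.458
grasp_force: 36.3
```

Call:
move_arm([
  {"linear": [0.016, 0.015, 0], "rot": [0, 0, 0], "claw": -0.3},
  {"linear": [0.04, 0.037, 0], "rot": [0, 0, 0], "claw": -0.3},
  {"linear": [0.068, 0.062, 0], "rot": [0, 0, 0], "claw": -0.3},
  {"linear": [0.097, 0.089, 0], "rot": [0, 0, 0], "claw": -0.3},
  {"linear": [0.126, 0.116, 0], "rot": [0, 0, 0], "claw": -0.3},
  {"linear": [0.154, 0.141, 0], "rot": [0, 0, 0], "claw": -0.3},
  {"linear": [0.178, 0.163, 0], "rot": [0, 0, 0], "claw": -0.3},
  {"linear": [0.1915, 0.176, 0], "rot": [0, 0, 0], "claw": -0.3},
])

```text
clock: 48.42
position: [605.5, 91.1, 227.3]
eef_rot: [3.134, -0.168, -0.005]
ft_force: [-1.2, -0.3, -3.1]
opening: 0.45
grasp_force: 36.2
```

Call:
move_arm([
  {"linear": [0, 0, 0.02], "rot": [0, 0, 0], "claw": -0.3},
  {"linear": [0, 0, 0.045], "rot": [0, 0, 0], "claw": -0.3},
  {"linear": [0, 0, 0.07], "rot": [0, 0, 0], "claw": -0.3},
  {"linear": [0, 0, 0.09], "rot": [0, 0, 0], "claw": -0.3},
  {"linear": [0, 0, 0.1], "rot": [0, 0, 0], "claw": -0.3},
  {"linear": [0, 0, 0.105], "rot": [0, 0, 0], "claw": -0.3},
  {"linear": [0, 0, 0.105], "rot": [0, 0, 0], "claw": -0.3},
  {"linear": [0, 0, 0.105], "rot": [0, 0, 0], "claw": -0.3},
])

```text
clock: 49.08
position: [604.8, 94.7, 125.4]
eef_rot: [3.136, -0.163, 0.001]
ft_force: [0.9, -0.2, -1.4]
opening: 0.458
grasp_force: 36.1
```

```bash
python3 -c "
from plan import *
for i in range(5): viewer.read_camera('top')
plan([(604.9,94.5,102.5,-6)])
"
```

```text
t 49.33 at [605.3  94.5 126.3] yaw -5.97 open 0.454 grip 36.1 ft [ 0.2 -0.2 -2. ]
(604.9, 94.5, 102.5, -6) lin [-0.0005, 0.0, 0.0238] rot [0.001, -0.0021, 0.0005] rows 1
```

Call:
move_arm([
  {"linear": [0, 0, 0.006], "rot": [0, 0, 0], "claw": -0.3},
  {"linear": [0, 0, 0.012], "rot": [0, 0, 0], "claw": -0.3},
  {"linear": [0, 0, 0.016], "rot": [0, 0, 0], "claw": -0.3},
  {"linear": [0, 0, 0.019], "rot": [0, 0, 0], "claw": -0.3},
  {"linear": [0, 0, 0.02], "rot": [0, 0, 0], "claw": -0.3},
  {"linear": [0, 0, 0.02], "rot": [0, 0, 0], "claw": -0.3},
])

```text
clock: 49.83
position: [603.8, 94.4, 103.9]
eef_rot: [3.136, -0.164, -0.003]
ft_force: [-0.5, 0.1, -2.3]
opening: 0.456
grasp_force: 36.2
```

Run:
```python
from plan import *
for i in range(4):c=viewer.read_camera('top')
plan([(604.9,94.5,102.5,-6)])
```

```text
t 50.03 at [604.6  94.4 105. ] yaw -5.98 open 0.46 grip 36.2 ft [ 0.1 -0.2 -2.7]
(604.9, 94.5, 102.5, -6) lin [0.0003, -0.0002, 0.0025] rot [0.0013, -0.0, 0.0004] rows 1
```

Call:
move_arm([
  {"linear": [0, 0, 0.001], "rot": [0, 0, 0], "claw": -0.3},
  {"linear": [0, 0, 0.002], "rot": [0, 0, 0], "claw": -0.3},
  {"linear": [0, 0, 0.0027], "rot": [0, 0, 0], "claw": -0.3},
  {"linear": [0, 0, 0.0027], "rot": [0, 0, 0], "claw": -0.3},
  {"linear": [0, 0, 0.0027], "rot": [0, 0, 0], "claw": -0.3},
])

```text
clock: 50.45
position: [604.7, 94.4, 102.7]
eef_rot: [3.136, -0.164, 0.0]
ft_force: [-0.8, 0.7, 2.3]
opening: 0.455
grasp_force: 36.6
```

Run:
```python
from plan import *
for i in range(3):c=viewer.read_camera('top')
plan([(604.9,94.5,102.5,-6)])
```

```text
t 50.6 at [604.7  94.4 102.7] yaw -5.97 open 0.454 grip 36.6 ft [-0.8 -0.1  2.2]
(604.9, 94.5, 102.5, -6) lin [0.0002, -0.0001, 0.0002] rot [0.0013, -0.0003, 0.0004] rows 1
```

Contact is gentle, so I'll release, lift straight up, and then move well clear.

Call:
move_arm([
  {"linear": [0, 0, 0], "rot": [0, 0, 0], "claw": 0.0},
  {"linear": [0, 0, 0], "rot": [0, 0, 0], "claw": 0.2},
  {"linear": [0, 0, 0], "rot": [0, 0, 0], "claw": 0.5},
  {"linear": [0, 0, 0], "rot": [0, 0, 0], "claw": 0.5},
  {"linear": [0, 0, 0], "rot": [0, 0, 0], "claw": 0.5},
])

```text
clock: 51.02
position: [604.3, 94.4, 101.9]
eef_rot: [3.136, -0.164, -0.001]
ft_force: [-0.4, -0.2, -0.1]
opening: 0.748
grasp_force: 0.0
```

Call:
move_arm([
  {"linear": [0, 0, -0.02], "rot": [0, 0, 0], "claw": 0.5},
  {"linear": [0, 0, -0.055], "rot": [0, 0, 0], "claw": 0.5},
  {"linear": [0, 0, -0.09], "rot": [0, 0, 0], "claw": 0.5},
  {"linear": [0, 0, -0.125], "rot": [0, 0, 0], "claw": 0.5},
  {"linear": [0, 0, -0.16], "rot": [0, 0, 0], "claw": 0.5},
  {"linear": [0, 0, -0.18], "rot": [0, 0, 0], "claw": 0.5},
])

```text
clock: 51.52
position: [606.2, 94.7, 287.3]
eef_rot: [3.136, -0.164, 0.01]
ft_force: [0.5, -0.4, 1.4]
opening: 0.746
grasp_force: 0.0
```

Call:
move_arm([
  {"linear": [-0.02, -0.025, 0], "rot": [0, 0, 0], "claw": 0.5},
  {"linear": [-0.045, -0.055, 0], "rot": [0, 0, 0], "claw": 0.5},
  {"linear": [-0.07, -0.085, 0], "rot": [0, 0, 0], "claw": 0.5},
  {"linear": [-0.095, -0.115, 0], "rot": [0, 0, 0], "claw": 0.5},
  {"linear": [-0.12, -0.145, 0], "rot": [0, 0, 0], "claw": 0.5},
  {"linear": [-0.14, -0.17, 0], "rot": [0, 0, 0], "claw": 0.5},
  {"linear": [-0.15, -0.18, 0], "rot": [0, 0, 0], "claw": 0.5},
  {"linear": [-0.15, -0.18, 0], "rot": [0, 0, 0], "claw": 0.5},
])

```text
clock: 52.18
position: [472.0, 291.6, 282.0]
eef_rot: [3.137, -0.157, -0.002]
ft_force: [0.8, -1.0, -0.9]
opening: 0.748
grasp_force: 0.0
```

Run:
```python
from h import *
for i in range(4):c=viewer.read_camera('top')
o=cv2.imread("pics/top0.png")
n=cv2.cvtColor(c["color"],cv2.COLOR_RGB2BGR)
z=lambda a:cv2.resize(a[165:275,215:350],(400,326),interpolation=cv2.INTER_CUBIC)
s=viewer.read_camera('scene');sb=cv2.cvtColor(s["color"],cv2.COLOR_RGB2BGR)
cv2.imwrite("pics/fin.png",np.vstack([np.hstack([z(o),z(n)]),cv2.resize(sb[140:280,100:450],(800,274))[:274]]))
for q in(c,s):
  for k in "angel hooded shepherd little jar tumbler tape".split():print(k,[(np.round(m["position"]).tolist(),round(m["confidence"],2)) for m in viewer.mark_of(q,k)[:3]])
```

```text
angel []
hooded [([538.0, 17.0, 12.0], 0.82), ([763.0, 232.0, -1.0], 0.43), ([620.0, -51.0, 6.0], 0.22)]
shepherd [([604.0, 96.0, 10.0], 0.83)]
little [([508.0, -299.0, 60.0], 0.8), ([770.0, -136.0, -1.0], 0.63), ([391.0, 120.0, -4.0], 0.54)]
jar [([761.0, 234.0, 3.0], 0.87)]
tumbler [([734.0, -252.0, -6.0], 0.66)]
tape [([793.0, -7.0, 1.0], 0.96)]
angel [([614.0, -52.0, 15.0], 0.59)]
hooded []
shepherd [([537.0, 18.0, 9.0], 0.66), ([732.0, -249.0, 2.0], 0.65), ([603.0, 94.0, 10.0], 0.58)]
little [([772.0, -136.0, -0.0], 0.91), ([395.0, 118.0, 2.0], 0.61), ([509.0, -298.0, 58.0], 0.59)]
jar [([762.0, 232.0, 0.0], 0.79)]
tumbler [([733.0, -253.0, -2.0], 0.61)]
tape [([790.0, -6.0, -3.0], 0.96), ([512.0, -297.0, 58.0], 0.58)]
```

View pics/fin.png

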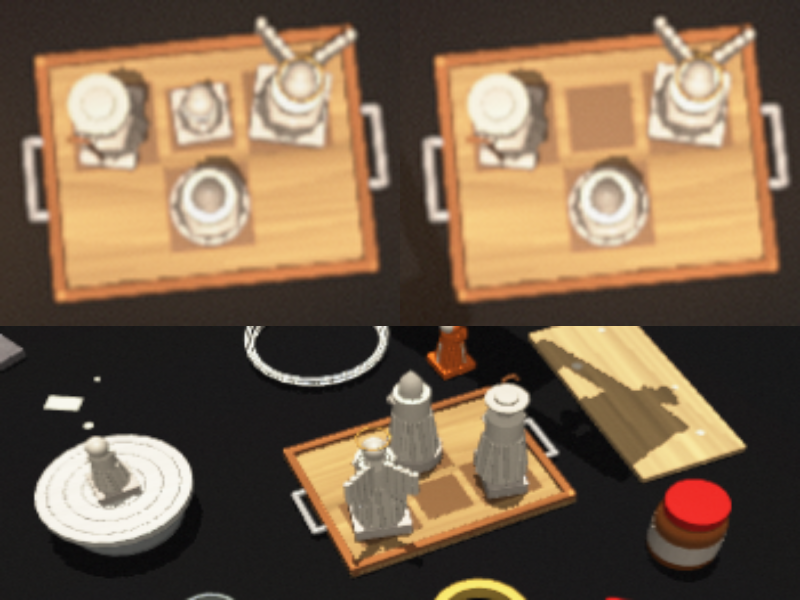

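Before (left) and after (right) match for all three figures: shepherd (498,100), hooded (607,203) and angel (695,85). The little one stands in the middle of the wheel at (110,470), so I'll hand in.

```bash
python3 -c "
from bench import env
print(env.finish_job())"
```

```text
the job is handed in; nothing more can be done
None
```

The job is handed in: the little statuette stands upright in the middle of the turntable, and the angel, hooded figure and shepherd are back upright on their original tray spots (within a few mm by the cameras), with the jar, tumbler and tape roll unmoved.

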